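# Tea ball into the mug from the push-up dispenser

## Task

Get a mug ready for tea: take the dark mug out from between the two jars and set it down so that you can take it by its handle, then raise it under the white dispenser's head, handle in the front notch, until its rim has pushed the hidden plate up and one tea ball has dropped in. Lower the mug slowly so that the sprung plate comes home without snapping back, and stand the mug upright on the worktop clear of the dispenser, with just that one ball in it. Leave the two jars standing where they are.

Things in the scene. Friction and masses are not known exactly. Their poses are not given: they have to be found in the camera images.
- mug_centre (a point): centre of the dark grey mug's body, on its axis, 53 mm above its underside; z up, the handle points along this frame's -y. 88 mm across at the rim, 66 at the foot, 106 tall, wall about 5 mm, open, 0.29 kg. Starts upright on the worktop, handle away from the robot and tucked between the two jars, 8 mm free each side: no room for fingers
- mug_handle (a point): middle of the upright outer part of the mug's handle, 75 mm from the mug's axis, 58 mm above its underside; the strap is 11 mm wide (this frame's x), 10 mm deep, upright from 40 to 80 mm above the underside; the handle's top lies 11 mm below the rim. Axes as mug_centre
- outlet (a point): point on the axis of the ball outlet of the fixed white dispenser (166 mm deep, 120 wide, 252 tall), 153 mm above the worktop: the resting height of the push plate's underside. z up, -x points out of its front (to the left, or left and toward the robot). Bring the mug's axis onto this axis from the front, then raise it; a hand on its handle must lean away from the head
- lip_notch (a point): middle of the head's front lip: 58 mm in front of the outlet axis, 150 mm above the worktop, where lip and cheeks end. Inside the lip the space is 112 mm wide and reaches 56 mm in front of the outlet axis and to the column 60 mm behind it. Here the lip has a notch for the mug's handle, 46 mm wide, up to 170 mm above the worktop
- cup_mat (a point): centre of the round mat on the dispenser's foot, below the outlet, 11.5 mm above the worktop; the foot's front edge is 66 mm in front of it, so a mug stands free on the worktop when its axis is 105 mm or more from here. Axes as outlet
- push_plate (a joint): rise (m) of the sprung plate, 106 x 106 mm, hidden inside the lip: 0 at rest, stop 0.018. The mug's rim pushes it up: 2 N at first, 4 N at the top. Past 0.010 to 0.013 its gate lets the first ball fall into the mug within 0.5 s; a pin holds the next. One stroke, one ball: coming home readies the next. Let go, it snaps down at about 1 m/s
- ball_1_center (a point): centre of the first tea ball in the dispenser's track (dark brown, 20 mm, 10 g), the next to come out
- ball_2_center (a point): centre of the second tea ball, which stays in the track, about 0.2 m above the worktop
- nut_jar: small jar with a yellow lid, 63 mm across, 94 mm tall, beside the mug's handle; origin at the centre of its underside
- jam_jar: jar with a green lid, 74 mm across, 90 mm tall, on the other side of the mug's handle; origin at the centre of its underside
There are look-alikes about, which are no part of the job. What is shaped like the part that bears mug_centre but pink is not meant.

How it is judged:
On the way, in this order (a step that is already met when the one before it is completed fails the run):
1. the mug, held under the dispenser's head, has pushed the hidden plate up by more than 9 mm (value of joint push_plate above 0.009 m and horizontal distance between mug_centre and outlet below 0.03 m and height (world z) of mug_centre above 0.09 m), for 0.02 s.
2. the first tea ball has dropped into the mug (distance between ball_1_center and mug_centre below 0.06 m and z of ball_1_center in the frame of mug_centre below -0.01 m), for 0.1 s.
At the end, for the whole second after the job is handed in: The first tea ball lies in the mug and the second is still in the dispenser; the push plate is home (within 2 mm); the mug stands upright (within 0.1 rad) on the worktop itself, clear of the dispenser (its axis more than 105 mm from the outlet's) (all of step 2 and height (world z) of ball_2_center above 0.17 m and value of joint push_plate below 0.002 m and angle between mug_centre's own z axis and vertical below 0.1 rad and height (world z) of mug_centre between 0.046 and 0.06 m and horizontal distance between mug_centre and outlet above 0.105 m); the robot touches nothing.
It fails at once if the sprung plate snaps back (faster than 0.2 m/s) (velocity of joint push_plate below -0.2 m/s).
It fails at once if a jar is knocked over or pushed more than 40 mm away (angle between any of nut_jar, jam_jar's own z axis and vertical above 0.35 rad or distance of any of nut_jar, jam_jar from where it was at the start of the episode above 0.04 m).
It also fails if it takes over 67 s, if anything falls off the work surface, if the arm or the gripper's body presses on something with over 40 N, if the wrist force passes 120 N, or if a joint passes its speed limit or range.

## Robot

A 7-joint arm with a two-finger parallel gripper is mounted at the origin on a cart in front of the work surface, level with it; the furniture and walls round the work are solid. World frame = base frame: x ahead of the robot, y to its left, z up, the work surface at z = 0. Lengths are in m, angles in rad, forces in N, time in s.
With the tool pointing down it reaches from about 0.4 to 0.875 m from the base axis. Payload 19.3 kg.
Tool frame: the origin (TCP) lies on the centre line of the jaws, within the pads' length; the fingertips stand 11 mm ahead of it and the grasp point (between the pads) lies 8 mm behind it; y points along the fingers, x is the direction in which the jaws open and shut, and the axes are right-handed (so a half turn about y gives the same grasp; the last joint's range is limited). The gripper opens to 85 mm and grips with 20 to 120 N. Pads are 22 mm wide; open, the fingers measure 114 mm over their backs; the gripper's body (76 mm by 85 mm) begins 54 mm behind the grasp point. The pads swing forward as they close: fully open they stand 13 mm farther back than shut.
Start: joints at [1.106, 0.521, -0.036, 1.599, 0.021, 1.021, -0.113], TCP at [0.24, -0.577, 0.242] pointing down, gripper open.
Joint ranges: [-2.91, 2.91], [-0.3, 2.13], [-1.5, 1.42], [0.17, 2.43], [-1.26, 4.41], [0.16, 1.93], [-2.52, 2.52]. Speed limits (rad/s): [1.89, 1.89, 2.39, 2.39, 3.01, 3.01, 3.01].

## Interface

Orientations are given as [roll, pitch, yaw] about the fixed x, y, z axes, in that order (R = Rz(yaw) Ry(pitch) Rx(roll)).
In Python, from workcell import monitor, cams, bot gives the robot as it stands.
- The arm moves only by the tool send_rows, never from a script. Its argument "series" is text: rows parted by semicolons, each of 7 numbers parted by spaces: the turn, a rotation vector about the tool's x, y, z in rad, then the shift along the tool's x, y, z in mm, then the opening, from 0 (shut) to 1 (fully open). In form: ax ay az tx ty tz claw; .... A call has 1 to 20 rows; each row is the pose to reach, as a shift and turn from the pose commanded when the call began, along the tool's axes at that moment; what a row does not reach only later rows make up. A row lasts 1/12 s, in which the tool goes at most 41.7 mm and 7.16 degrees, less where a joint would pass 70% of its speed; a pose out of reach is approached as far as the arm can. A call with a gripper value outside its range is refused whole. The fingers move at their own pace and stop on an object; "force" is the grip in N (left out, the last holds). Time passes only in rows, so rows that repeat a pose let the fingers close. It gives the time, the measured TCP pose, the force and the opening at its end, in the units of the state.
- monitor.observe(): the state, without advancing time (a new reading comes with each control period).
- cams.grab_frame(name): name is "scene" or "top"; returns the picture (384x512x3 uint8, red, green, blue); there is no depth.
- cams.get_calibration(name): a dict with "mtx" (3x3 intrinsics, pixels), "k1" (the pictures are not rectified: a ray, as slopes to the right and down, at radius r is drawn at 1 + k1 r^2 times it, then the intrinsics apply), "origin" and "attitude" of the camera in the world. Camera axes: x right, y down, z forward; pixel columns grow to the right and rows downward; lengths in m; the calibration is good to about 2 mm. A picture is of the moment at which its call begins. get_calibration takes no time and is no camera call.
- bot.job_done(): hands the job in, once; it reports no verdict.
The state is a dict: "clock": time; "qpos": joint angles; "qd": joint speeds; "joint_efforts": joint torques, N m; "position": TCP position; "tool_rot": TCP orientation; "force": force on the tool from outside, world axes, zero at the start; "moment": the same for the moment, N m; "grip_width": finger opening in m.
Only numpy, scipy, OpenCV 4.12 (cv2) and the standard library are available. Lean on these libraries where they do the work, as an engineer would, in place of code of your own. Each camera call takes 0.05 s, during which the arm holds its last target.

## Working session

There is one attempt and no reset: what is moved stays moved. The work goes in short steps, Python scripts to look and compute and a tool call to move; the robot and the scene stay as the last step left them, time stands still between calls to the robot, and variables do not carry over. Pictures are saved under pics/ and viewed, and the job is handed in when it is done.

Besides the shell and the picture viewer there is one more tool, called after "Call:" in YAML: its name, and indented under it one key for each argument. send_rows: Moves the arm, as the interface text tells. Its arguments: {"type":"object","properties":{"series":{"type":"string"},"force":{"type":"number"}},"required":["series"]}

```bash
ls; mkdir -p pics; python3 - <<'E'
from workcell import monitor, cams, bot
import cv2
print(monitor.observe())
for n in ("scene","top"):
    print(n,cams.get_calibration(n))
    cv2.imwrite(f"pics/{n}0.png",cams.grab_frame(n)[:,:,::-1])
E
```

```text
pics
{'clock': 0.0, 'qpos': array([ 1.10579873,  0.52202988, -0.03631344,  1.59998153,  0.02119071,
        1.0210997 , -0.11280123]), 'qd': array([ 0.00261413,  0.00260889,  0.00075032,  0.00152702,  0.00116753,
       -0.00011761, -0.00021088]), 'joint_efforts': array([-7.36661023e-04, -9.27115417e+01,  1.97961934e+00, -3.69932735e+01,
        1.78213004e-02,  8.18520872e-03, -5.41916472e-05]), 'position': array([ 0.2402294 , -0.57664628,  0.24172547]), 'tool_rot': array([-1.57087581e+00,  1.13101603e-03, -1.17602742e+00]), 'force': array([-1.1076028 ,  1.3421135 , -0.88983294]), 'moment': array([ 0.03015168, -0.04937873, -0.01674505]), 'grip_width': 0.08547179594303986}
scene {'mtx': array([[461.61072233,   0.        , 265.1229114 ],
       [  0.        , 461.61072233, 190.08665499],
       [  0.        ,   0.        ,   1.        ]]), 'k1': -0.1871182851356128, 'origin': array([0.00578123, 0.79375985, 1.04914877]), 'attitude': array([-2.34560941, -0.00906742, -2.55422975])}
top {'mtx': array([[382.15538445,   0.        , 253.42164119],
       [  0.        , 382.15538445, 192.05151171],
       [  0.        ,   0.        ,   1.        ]]), 'k1': 0.018080683523695122, 'origin': array([0.39812017, 0.0137018 , 1.34943932]), 'attitude': array([-3.06587214,  0.01993455, -1.56926137])}
```

View pics/scene0.png

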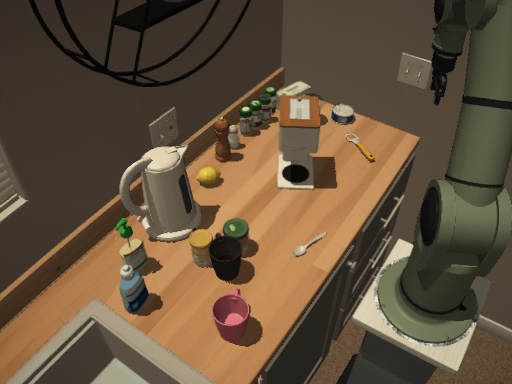

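View pics/top0.png

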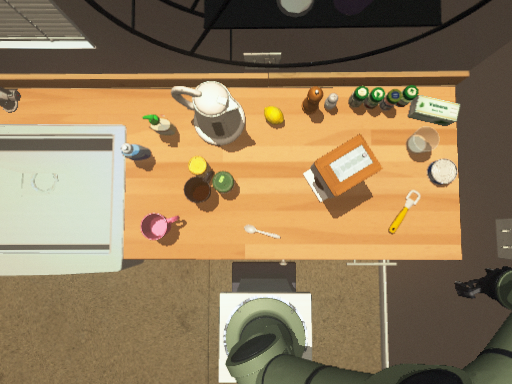

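```bash
cat > h.py <<'E'
import numpy as np, cv2
from scipy.spatial.transform import Rotation as R
from scipy.optimize import least_squares
from workcell import monitor, cams, bot
C={n:cams.get_calibration(n) for n in("scene","top")}
def Rc(n): return R.from_euler('xyz',C[n]['attitude']).as_matrix()
def proj(n,P):
    P=np.atleast_2d(P); c=C[n]; q=(P-c['origin'])@Rc(n); s=q[:,:2]/q[:,2:]
    s=s*(1+c['k1']*(s**2).sum(1,keepdims=True)); m=c['mtx']
    return s*[m[0,0],m[1,1]]+[m[0,2],m[1,2]]
def ray(n,uv):
    c=C[n];m=c['mtx'];d=(np.array(uv,float)-[m[0,2],m[1,2]])/[m[0,0],m[1,1]];s=d.copy()
    for _ in range(30): s=d/(1+c['k1']*(s@s))
    return c['origin'],Rc(n)@np.array([s[0],s[1],1])
def onz(n,uv,z):
    o,d=ray(n,uv); return o+d*(z-o[2])/d[2]
def crop(n,box,k,name,img=None,draw=None):
    im=(cams.grab_frame(n)[:,:,::-1] if img is None else img).copy()
    x0,y0,x1,y1=box; im=cv2.resize(im[y0:y1,x0:x1],None,fx=k,fy=k,interpolation=cv2.INTER_CUBIC)
    for pts,col in(draw or []):
        p=(np.array(pts)-[x0,y0]+.5)*k-.5
        cv2.polylines(im,[np.round(p).astype(int).reshape(-1,1,2)],False,col,1)
    cv2.imwrite(name,im)
def circ(c,r,z,n=60):
    t=np.linspace(0,2*np.pi,n); return np.c_[c[0]+r*np.cos(t),c[1]+r*np.sin(t),np.full(n,z)]
E
python3 - <<'E'
from h import *
t=cv2.imread('pics/top0.png'); s=cv2.imread('pics/scene0.png')
crop('top',(140,130,260,220),6,'pics/t1.png',t)
crop('scene',(170,190,270,290),6,'pics/s1.png',s)
crop('top',(290,120,390,210),6,'pics/t2.png',t)
crop('scene',(260,80,340,200),5,'pics/s2.png',s)
E
```

```text
(no output)
```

View pics/t1.png

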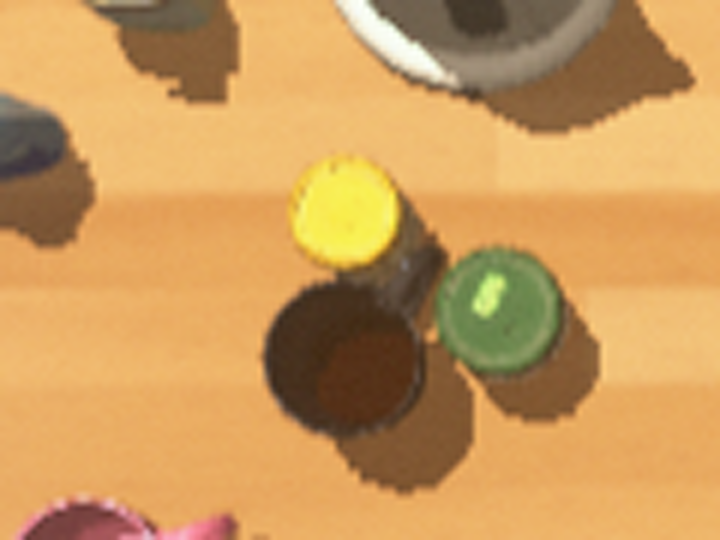

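View pics/s1.png

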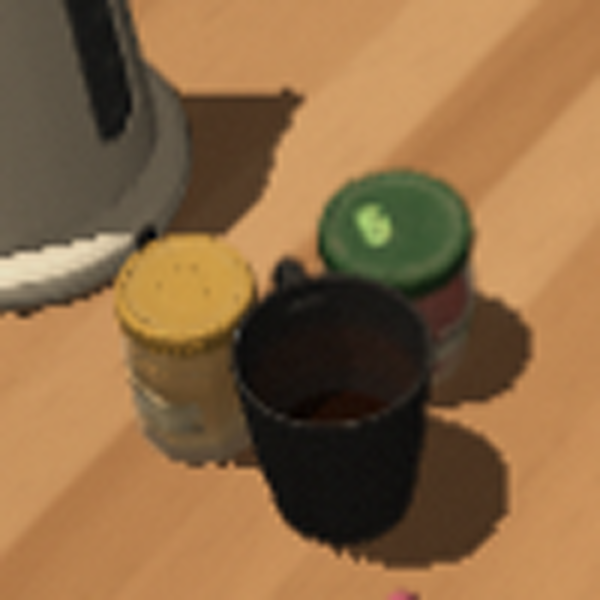

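View pics/t2.png

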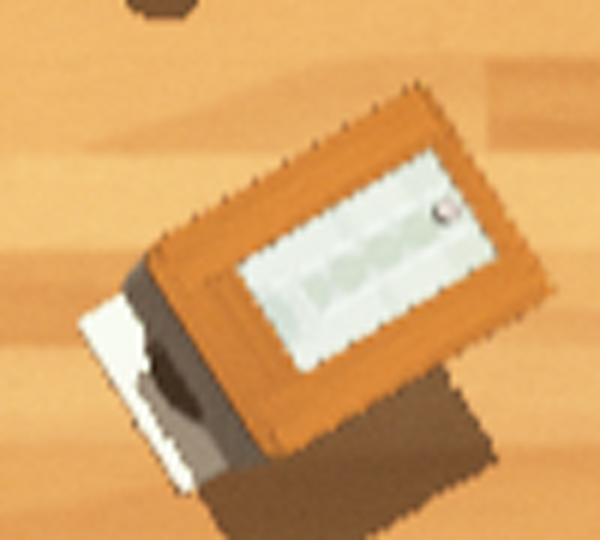

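View pics/s2.png

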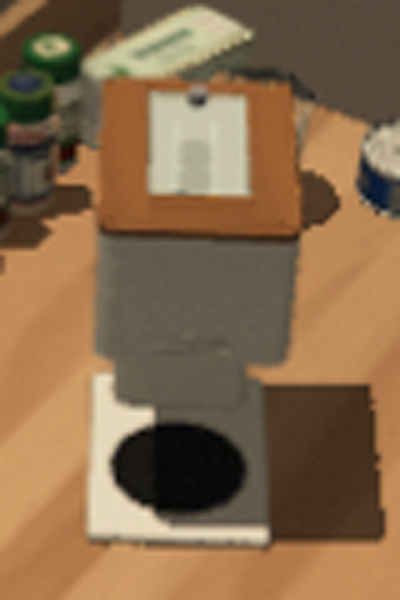

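```bash
python3 - <<'E'
from h import *
f=lambda p,x0,y0,k:((np.array(p)+.5)/k-.5+[x0,y0])
T1=lambda *p:f(p,140,130,6); S1=lambda *p:f(p,170,190,6); T2=lambda *p:f(p,290,120,6); S2=lambda *p:f(p,260,80,5)
np.set_printoptions(precision=4,suppress=True)
print('mug rim top',onz('top',T1(345,358),.106),'scene',onz('scene',S1(334,351),.106))
print('nut top',onz('top',T1(345,211),.094),'scene',onz('scene',S1(187,290),.094))
print('jam top',onz('top',T1(500,312),.090),'scene',onz('scene',S1(397,230),.090))
print('handle top',onz('top',T1(430,262),.09),'scene',onz('scene',S1(290,268),.095))
print('mat',onz('scene',S2(178,467),.0115))
for p in[(88,542),(270,545),]: print('foot front sc',onz('scene',S2(*p),.010))
for p in[(80,323),(188,495),]: print('foot front top',onz('top',T2(*p),.010))
for p in[(150,240),(275,460),(553,290),(415,85)]: print('roof top',onz('top',T2(*p),.252))
for p in[(100,230),(298,235),(292,85),(108,80)]: print('roof sc',onz('scene',S2(*p),.252))
E
```

```text
mug rim top [0.5016 0.2231 0.106 ] scene [0.4989 0.2244 0.106 ]
nut top [0.5843 0.2262 0.094 ] scene [0.5805 0.2267 0.094 ]
jam top [0.5285 0.1402 0.09  ] scene [0.5259 0.1422 0.09  ]
handle top [0.5563 0.1793 0.09  ] scene [0.5497 0.191  0.095 ]
mat [ 0.5473 -0.2183  0.0115]
foot front sc [ 0.5592 -0.125   0.01  ]
foot front sc [ 0.46  -0.189  0.01 ]
foot front top [ 0.5655 -0.1335  0.01  ]
foot front top [ 0.4646 -0.1954  0.01  ]
roof top [ 0.5754 -0.1408  0.252 ]
roof top [ 0.4693 -0.1991  0.252 ]
roof top [ 0.5508 -0.3324  0.252 ]
roof top [ 0.6505 -0.2688  0.252 ]
roof sc [ 0.5642 -0.1336  0.252 ]
roof sc [ 0.4671 -0.195   0.252 ]
roof sc [ 0.5468 -0.3333  0.252 ]
roof sc [ 0.6452 -0.2713  0.252 ]
```

```bash
python3 - <<'E'
from h import *
t=cv2.imread('pics/top0.png'); s=cv2.imread('pics/scene0.png')
m=np.array([.5003,.2238]);a=np.radians(-36);u=np.array([np.cos(a),np.sin(a)])
o=np.array([.5475,-.2175]);b=np.radians(122);f=np.array([np.cos(b),np.sin(b)]);l=np.array([-f[1],f[0]])
def D(n):
    d=[]
    d.append((proj(n,circ(m,.044,.106)),(255,0,255)));d.append((proj(n,circ(m,.033,0)),(255,0,255)))
    d.append((proj(n,np.c_[np.outer([.044,.08,.08],u)+m,[.095,.09,.04]]),(0,255,0)))
    d.append((proj(n,circ((.5824,.2265),.0315,.094)),(255,0,0)));d.append((proj(n,circ((.5272,.1412),.037,.09)),(255,0,0)))
    d.append((proj(n,circ(o,.04,.0115)),(0,255,0)))
    q=[o+f*.066+l*.06,o+f*.066-l*.06,o-f*.1-l*.06,o-f*.1+l*.06,o+f*.066+l*.06]
    d.append((proj(n,np.c_[q,np.full(5,.01)]),(255,0,255)))
    q=[o+f*.058+l*.06,o+f*.058-l*.06,o-f*.1-l*.06,o-f*.1+l*.06,o+f*.058+l*.06]
    d.append((proj(n,np.c_[q,np.full(5,.252)]),(0,0,255)));d.append((proj(n,np.c_[q,np.full(5,.15)])[:2],(0,0,255)))
    return d
A=[]
for n,im,bx in(('top',t,(140,130,240,220)),('scene',s,(170,190,270,280)),('top',t,(290,120,390,210)),('scene',s,(250,80,350,200))):
    crop(n,bx,4,'pics/_.png',im,D(n)); A.append(cv2.imread('pics/_.png')[:400 if len(A)>3 else None])
H=[cv2.resize(x,(400,300)) if 0 else cv2.copyMakeBorder(x[:480],0,480-min(480,x.shape[0]),0,0,cv2.BORDER_CONSTANT) for x in A]
cv2.imwrite('pics/o1.png',np.hstack(H[:2]));cv2.imwrite('pics/o2.png',np.hstack(H[2:]))
E
```

```text
(no output)
```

View pics/o1.png

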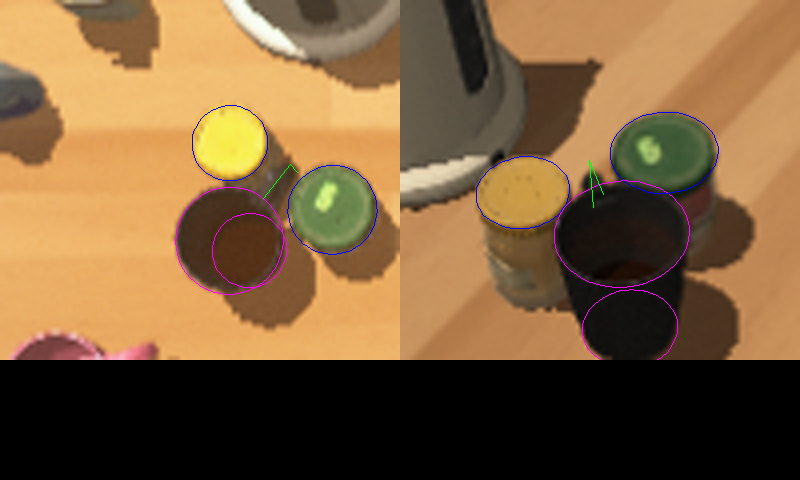

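View pics/o2.png

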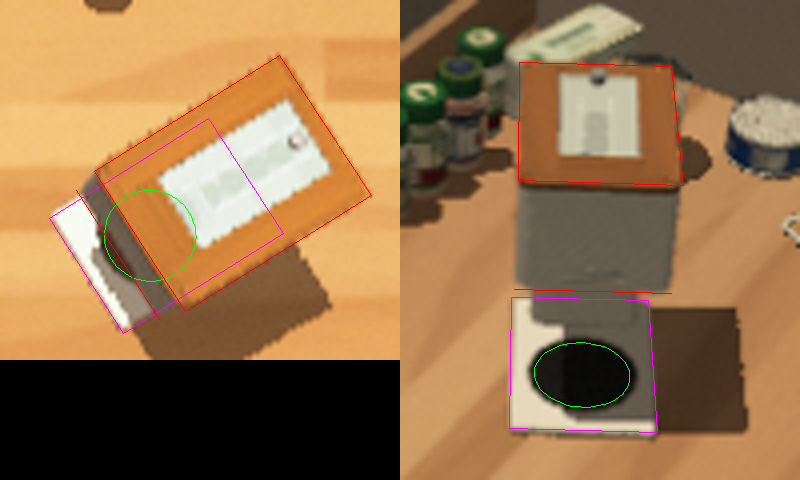

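```bash
cat >> h.py <<'E'
np.set_printoptions(precision=4,suppress=True)
def tool(yawx,tilt_x=0.,az=0.):
    "tool down with tool-x yaw (deg); then turn about own x (deg), about own z(rad)"
    return R.from_euler('xyz',[-np.pi/2,0,np.radians(yawx)])*R.from_rotvec([np.radians(tilt_x),0,0])*R.from_rotvec([0,0,az])
def cur():
    o=monitor.observe(); return np.array(o['position']),R.from_euler('xyz',o['tool_rot']),o
def rel(p,r,base=None):
    if base is None: q,b,_=cur()
    else: q,b=base
    rv=(b.inv()*r).as_rotvec(); t=b.inv().apply(np.array(p)-q)*1000
    n=max(np.linalg.norm(t)/41.7,np.degrees(np.linalg.norm(rv))/7.16)
    print('%.3f %.3f %.3f %.0f %.0f %.0f'%(*rv,*t),' rows>=%.1f'%n)
M=np.array([.5003,.2238]);AM=np.radians(-36);U=np.array([np.cos(AM),np.sin(AM)])
O=np.array([.5475,-.2175]);B=np.radians(122);F=np.array([np.cos(B),np.sin(B)])
E
python3 - <<'E'
from h import *
p,r,o=cur(); print(p,r.as_matrix())
g=tool(-36,0,-.104)
w=np.r_[M-U*.0403,.094]; tcp=w+g.apply([0,.008,0]); print(tcp,g.apply([0,1,0]))
rel([.5,-.25,.40],tool(-50))
rel([.46,.25,.25],g)
rel(tcp,g)
E
```

```text
[ 0.2403 -0.5767  0.2418] [[ 0.3846 -0.0005  0.9231]
 [-0.9231  0.0009  0.3846]
 [-0.001  -1.     -0.0001]]
[0.4684 0.247  0.086 ] [ 0.084  -0.061  -0.9946]
-0.000 -0.303 -0.001 -202 -158 365  rows>=10.7
0.028 -0.547 -0.102 -679 -8 521  rows>=20.5
0.028 -0.547 -0.102 -672 156 527  rows>=20.8
```

Call:
send_rows:
  series: "0 -0.3 0 -200 -158 365 1;0 -0.3 0 -200 -158 365 1;0 -0.3 0 -200 -158 365 1;0 -0.3 0 -200 -158 365 1;0 -0.3 0 -200 -158 365 1;0 -0.3 0 -200 -158 365 1;0 -0.3 0 -200 -158 365 1;0 -0.3 0 -200 -158 365 1;0 -0.3 0 -200 -158 365 1;0 -0.3 0 -200 -158 365 1;0 -0.3 0 -200 -158 365 1;0.03 -0.55 -0.1 -680 -8 520 0.6;0.03 -0.55 -0.1 -680 -8 520 0.6;0.03 -0.55 -0.1 -680 -8 520 0.6;0.03 -0.55 -0.1 -680 -8 520 0.6;0.03 -0.55 -0.1 -680 -8 520 0.6;0.03 -0.55 -0.1 -680 -8 520 0.6;0.03 -0.55 -0.1 -680 -8 520 0.6;0.03 -0.55 -0.1 -680 -8 520 0.6;0.03 -0.55 -0.1 -680 -8 520 0.6"

```text
clock: 1.77
position: [0.4701, 0.1079, 0.293]
tool_rot: [-1.569, -0.103, -0.626]
force: [1.3, 0.3, 0.6]
grip_width: 0.0512
```

```bash
python3 - <<'E'
from h import *
p,r,o=cur(); print(p,o['clock'],o['qpos'],o['grip_width'])
g=tool(-36,0,-.104)
w=np.r_[M-U*.0403,.094]; tcp=w+g.apply([0,.008,0])
rel(tcp-g.apply([0,.08,0]),g)
E
```

```text
[0.4701 0.1079 0.293 ] 1.7667 [ 0.0437  0.2344 -0.5322  1.931   0.2541  0.9736 -1.2394] 0.05116614105658833
-0.002 0.002 -0.001 -104 117 111  rows>=4.6
```

Call:
send_rows:
  series: "0 0 0 -104 117 111 0.6;0 0 0 -104 117 111 0.6;0 0 0 -104 117 111 0.6;0 0 0 -104 117 111 0.6;0 0 0 -104 117 111 0.6;0 0 0 -104 117 111 0.6;0 0 0 -104 117 111 0.6"

```text
clock: 2.35
position: [0.4609, 0.2507, 0.1654]
tool_rot: [-1.571, -0.102, -0.623]
force: [0.4, 0.1, -0.3]
grip_width: 0.0514
```

```bash
python3 - <<'E'
from h import *
p,r,o=cur(); print(p,o['clock'],o['qpos'],o['grip_width'])
g=tool(-36,0,-.104)
w=np.r_[M-U*.0403,.094]; tcp=w+g.apply([0,.008,0]);print(tcp)
rel(tcp-g.apply([0,.03,0]),g);rel(tcp,g)
for n in('top','scene'):
  im=cams.grab_frame(n)[:,:,::-1]; c=proj(n,p)[0].astype(int); crop(n,(c[0]-60,c[1]-50,c[0]+60,c[1]+50),5,f'pics/{n}_a.png',im)
E
```

```text
[0.4609 0.2507 0.1654] 2.35 [-0.289   0.4896 -0.5045  1.9514  0.4719  0.7901 -1.7047] 0.051421165426035684
[0.4684 0.247  0.086 ]
-0.000 0.005 -0.002 0 50 1  rows>=1.2
-0.000 0.005 -0.002 0 80 1  rows>=1.9
```

View pics/scene_a.png

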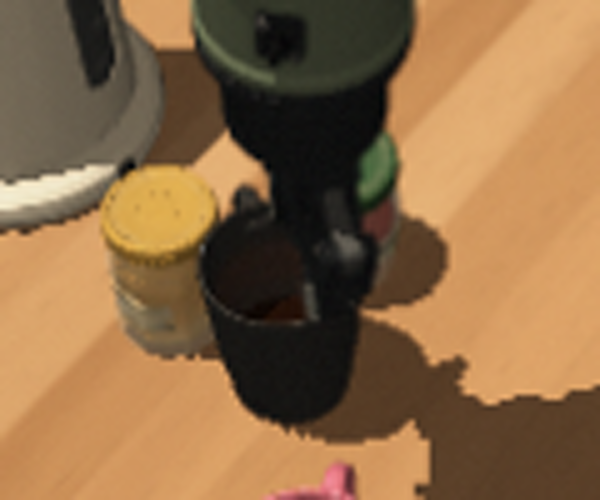

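Call:
send_rows:
  series: "0 0 0 0 30 0 0.6;0 0 0 0 50 0 0.6;0 0 0 0 65 0 0.6;0 0 0 0 80 0 0.6;0 0 0 0 80 0 0.6;0 0 0 0 80 0 0.6"
  force: 50

```text
clock: 2.95
position: [0.4689, 0.2445, 0.0875]
tool_rot: [-1.569, -0.103, -0.627]
force: [-0.3, 0.2, -0.2]
grip_width: 0.0511
```

Call:
send_rows:
  series: "0 0 0 0 0 0 0;0 0 0 0 0 0 0;0 0 0 0 0 0 0;0 0 0 0 0 0 0;0 0 0 0 0 0 0;0 0 0 0 0 0 0;0 0 0 0 0 0 0;0 0 0 0 0 0 0"
  force: 50

```text
clock: 3.62
position: [0.4689, 0.2455, 0.0876]
tool_rot: [-1.568, -0.104, -0.626]
force: [0.1, -0.1, 9.1]
grip_width: 0.0029
```

```bash
python3 - <<'E'
from h import *
p,r,o=cur(); print(p,o['clock'],o['qpos'],o['grip_width'])
b=(p,r)
Pd=np.array([.57,-.01]); 
# mug center target: handle yaw 122 ; grasp offset rel mug
g2=tool(122,0,-.104)
off=r.inv().apply(np.r_[M,.0]-p); print(off)
print('lift');rel(p+[0,0,.14],tool(-36,0,-.104))
rel(np.r_[Pd,.14]-g2.apply(off),g2)
for n in('top','scene'):
  im=cams.grab_frame(n)[:,:,::-1]; c=proj(n,p)[0].astype(int); crop(n,(c[0]-60,c[1]-50,c[0]+60,c[1]+50),5,f'pics/{n}_b.png',im)
E
```

```text
[0.4689 0.2455 0.0876] 3.6167 [-0.3387  0.6124 -0.4241  1.9931  0.5936  0.6356 -1.807 ] 0.002896617745919867
[0.0289 0.0911 0.0005]
lift
-0.003 0.003 -0.000 14 -139 0  rows>=3.4
0.285 -2.740 0.004 280 -112 -161  rows>=22.0
```

View pics/scene_b.png

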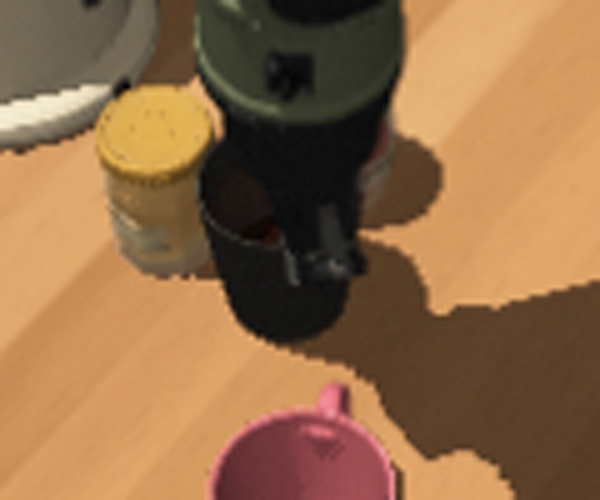

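Call:
send_rows:
  series: "0 0 0 2 -20 0 0;0 0 0 4 -45 0 0;0 0 0 8 -75 0 0;0 0 0 11 -105 0 0;0 0 0 14 -140 0 0;0 0 0 14 -140 0 0;0 0 0 14 -140 0 0"

```text
clock: 4.3
position: [0.4685, 0.2455, 0.229]
tool_rot: [-1.567, -0.105, -0.626]
force: [-0.2, 0.6, -3.6]
grip_width: 0.0029
```

```bash
python3 - <<'E'
from h import *
p,r,o=cur(); print(p,o['clock'],o['qpos'],o['grip_width'],o['force'])
for n in('top','scene'):
  im=cams.grab_frame(n)[:,:,::-1]; c=proj(n,p)[0].astype(int); crop(n,(c[0]-60,c[1]-50,c[0]+60,c[1]+50),5,f'pics/{n}_c.png',im)
E
```

```text
[0.4685 0.2455 0.229 ] 4.3 [-0.2324  0.4074 -0.5489  1.8855  0.3944  0.9162 -1.6116] 0.0028539066870603316 [-0.2335  0.5909 -3.6493]
```

View pics/scene_c.png

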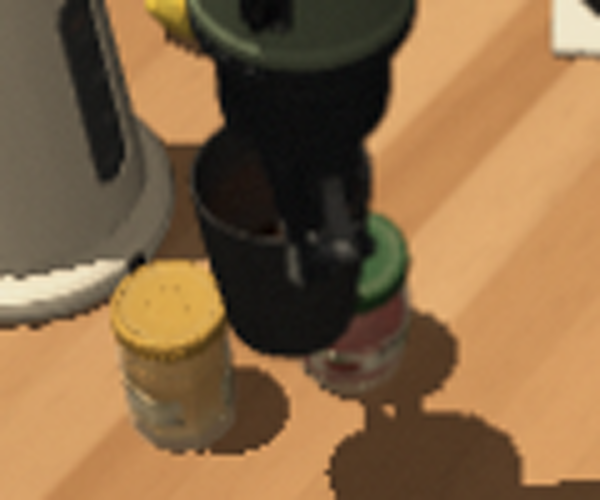

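```bash
python3 - <<'E'
from h import *
p,r,o=cur(); g=tool(-36,0,-.104); g2=tool(122,0,-.104)
off=np.array([.0289,.0911,.0005])
rel(p+[.0,-.12,0],g)
rel(np.r_[.57,-.01,.13]-g2.apply(off),g2); print(np.r_[.57,-.01,.13]-g2.apply(off))
E
```

```text
-0.001 0.003 -0.001 70 7 -97  rows>=2.9
0.284 -2.740 0.000 265 37 -161  rows>=22.0
[ 0.5907 -0.0421  0.2176]
```

Call:
send_rows:
  series: "0 0 0 35 3 -48 0;0 0 0 70 7 -97 0;0 0 0 70 7 -97 0;0.284 -2.74 0 265 37 -161 0;0.284 -2.74 0 265 37 -161 0;0.284 -2.74 0 265 37 -161 0;0.284 -2.74 0 265 37 -161 0;0.284 -2.74 0 265 37 -161 0;0.284 -2.74 0 265 37 -161 0;0.284 -2.74 0 265 37 -161 0;0.284 -2.74 0 265 37 -161 0;0.284 -2.74 0 265 37 -161 0;0.284 -2.74 0 265 37 -161 0;0.284 -2.74 0 265 37 -161 0;0.284 -2.74 0 265 37 -161 0;0.284 -2.74 0 265 37 -161 0;0.284 -2.74 0 265 37 -161 0;0.284 -2.74 0 265 37 -161 0;0.284 -2.74 0 265 37 -161 0;0.284 -2.74 0 265 37 -161 0"

```text
clock: 6.07
position: [0.5899, -0.0419, 0.2161]
tool_rot: [-1.569, -0.105, 1.425]
force: [-1.4, -0.4, -3.1]
grip_width: 0.0026
```

```bash
python3 - <<'E'
from h import *
p,r,o=cur(); g2=tool(122,0,-.104); print(p,o['clock'],o['qpos'],o['grip_width'],o['force'])
off=np.array([.0289,.0911,.0005])
rel(np.r_[.57,-.01,.06]-g2.apply(off),g2)
E
```

```text
[ 0.5899 -0.0419  0.2161] 6.0667 [ 0.6847  0.6859 -1.0104  1.6885  0.5382  1.0714  0.9602] 0.002574339075668935 [-1.4287 -0.3592 -3.0588]
0.071 -0.701 0.002 -7 68 -1  rows>=5.6
```

Call:
send_rows:
  series: "0.071 -0.701 0 -7 68 0 0;0.071 -0.701 0 -7 68 0 0;0.071 -0.701 0 -7 68 0 0;0.071 -0.701 0 -7 68 0 0;0.071 -0.701 0 -7 68 0 0;0.071 -0.701 0 -7 68 0 0;0.071 -0.701 0 -7 68 0 0;0.071 -0.701 0 -7 68 0 0"

```text
clock: 6.73
position: [0.59, -0.0413, 0.1481]
tool_rot: [-1.572, -0.105, 2.121]
force: [-0.7, 0.1, -2.6]
grip_width: 0.0028
```

```bash
python3 - <<'E'
from h import *
p,r,o=cur(); g2=tool(122,0,-.104); print(p,o['clock'],o['qpos'],o['grip_width'],o['force'])
off=np.array([.0289,.0911,.0005])
rel(np.r_[.57,-.01,.012]-g2.apply(off),g2)
rel(np.r_[.57,-.01,.000]-g2.apply(off),g2)
for n in('top','scene'):
  im=cams.grab_frame(n)[:,:,::-1]; c=proj(n,p)[0].astype(int); crop(n,(c[0]-60,c[1]-50,c[0]+60,c[1]+50),5,f'pics/{n}_d.png',im)
E
```

```text
[ 0.59   -0.0413  0.1481] 6.7333 [ 0.6904  0.8615 -1.0939  1.685   0.7215  1.1281  1.5238] 0.002841302156003165 [-0.6691  0.1118 -2.5702]
0.002 -0.008 0.001 -6 48 -0  rows>=1.2
0.002 -0.008 0.001 -7 60 0  rows>=1.5
```

View pics/scene_d.png

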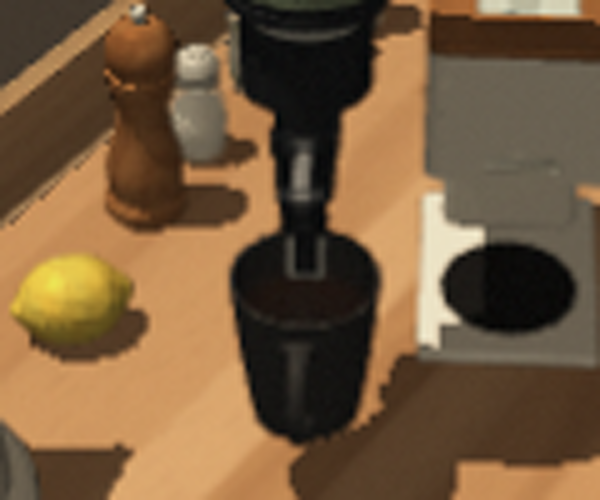

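View pics/top_d.png

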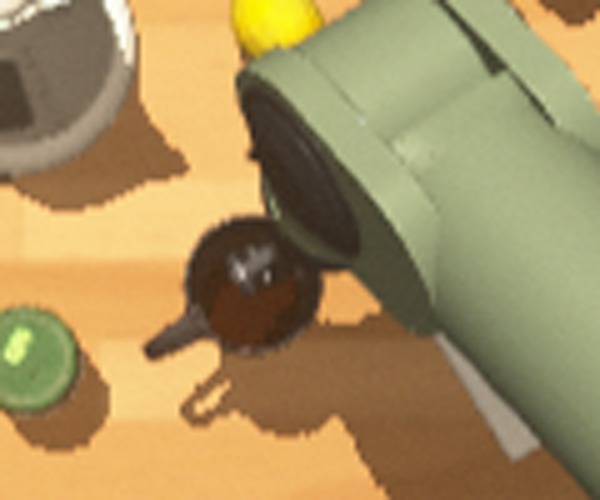

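Call:
send_rows:
  series: "0 -0.008 0 -2 20 0 0;0 -0.008 0 -4 40 0 0;0 -0.008 0 -5 48 0 0;0 -0.008 0 -6 53 0 0;0 -0.008 0 -7 57 0 0;0 -0.008 0 -7 60 0 0;0 -0.008 0 -7 61 0 0;0 -0.008 0 -7 61 0 0;0 -0.008 0 -7 61 0 0"

```text
clock: 7.58
position: [0.5913, -0.042, 0.0886]
tool_rot: [-1.575, -0.103, 2.131]
force: [0.3, 0.6, -2.4]
grip_width: 0.003
```

Call:
send_rows:
  series: "0 0 0 0 0 0 0.4;0 0 0 0 0 0 0.4;0 0 0 0 0 0 0.4;0 0 0 0 0 0 0.4;0 0 0 0 0 0 0.4"

```text
clock: 8.0
position: [0.5911, -0.0421, 0.0882]
tool_rot: [-1.574, -0.103, 2.131]
force: [-0.4, -0.0, 0.4]
grip_width: 0.0341
```

```bash
python3 - <<'E'
from h import *
p,r,o=cur(); g2=tool(122,0,-.104); print(p,o['clock'],o['qpos'],o['grip_width'],o['force'])
mug=np.array([.57,-.01])
ht=np.r_[mug+.075*F,.06]
g3=tool(32,-45); print(g3.apply([0,1,0]),g3.apply([1,0,0]),ht)
rel(p-r.apply([0,.13,0]),g2)
wp=ht-g3.apply([0,.17,0]);print(wp);rel(wp,g3)
E
```

```text
[ 0.5911 -0.0421  0.0882] 8.0 [ 0.662   0.9332 -1.0373  1.7156  0.7991  1.0439  1.4933] 0.03413962668653603 [-0.368  -0.0185  0.4128]
[ 0.3747 -0.5997 -0.7071] [0.848  0.5299 0.    ] [0.5303 0.0536 0.06  ]
0.003 0.002 -0.001 0 -130 0  rows>=3.1
[0.4666 0.1555 0.1802]
-0.691 1.458 0.697 242 -67 0  rows>=14.1
```

```bash
python3 - <<'E'
from h import *
for n in('top','scene'):
  cv2.imwrite(f'pics/{n}_e.png',cv2.resize(cams.grab_frame(n)[:,:,::-1],None,fx=1.5,fy=1.5))
E
```

```text
(no output)
```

View pics/scene_e.png

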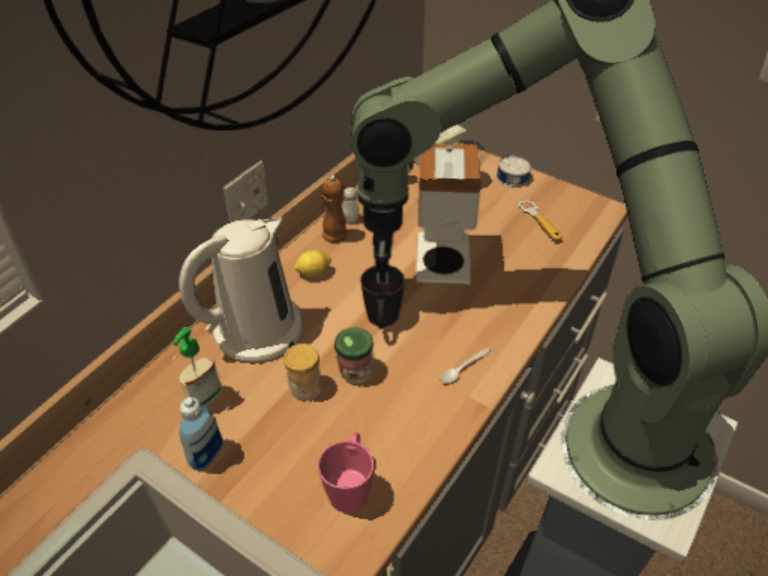

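View pics/top_e.png

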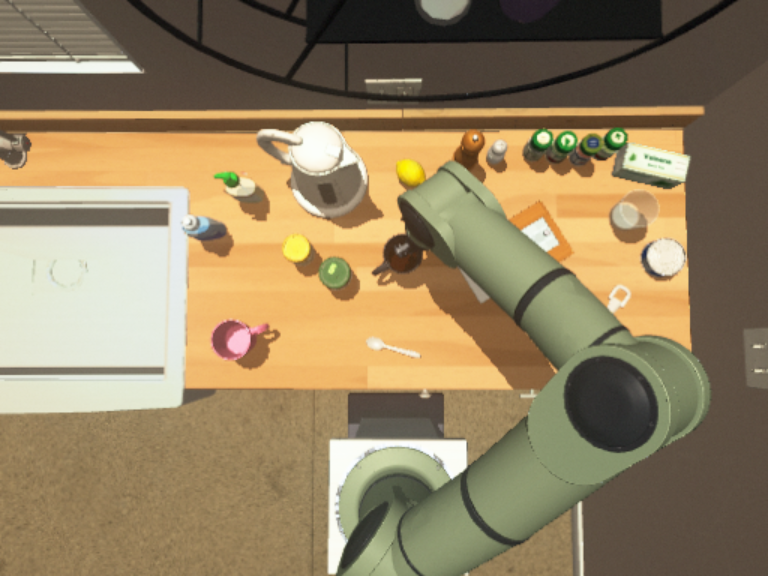

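```bash
python3 - <<'E'
from h import *
p,r,o=cur();g2=tool(122,0,-.104)
rel(p+[0,0,.03],g2);rel(p+[.04,-.05,.03],g2);rel(p+[.04,-.05,0],g2)
E
```

```text
0.003 0.002 -0.000 3 -30 -0  rows>=0.7
0.003 0.002 -0.000 -60 -36 -7  rows>=1.7
0.003 0.002 -0.000 -63 -7 -7  rows>=1.5
```

Call:
send_rows:
  series: "0 0 0 0 0 0 0;0 0 0 0 0 0 0;0 0 0 0 0 0 0;0 0 0 0 0 0 0;0 0 0 0 0 0 0;0 0 0 3 -15 0 0;0 0 0 3 -30 0 0;0 0 0 -20 -32 -2 0;0 0 0 -40 -34 -5 0;0 0 0 -60 -36 -7 0;0 0 0 -60 -36 -7 0;0 0 0 -60 -36 -7 0;0 0 0 -62 -22 -7 0;0 0 0 -62 -13 -7 0;0 0 0 -63 -9 -7 0;0 0 0 -63 -7 -7 0;0 0 0 -63 -6 -7 0;0 0 0 -63 -6 -7 0"

```text
clock: 9.6
position: [0.6305, -0.0917, 0.0878]
tool_rot: [-1.574, -0.104, 2.132]
force: [-1.1, -0.6, 0.1]
grip_width: 0.0031
```

Call:
send_rows:
  series: "0 0 0 0 0 0 0.4;0 0 0 0 0 0 0.4;0 0 0 0 0 0 0.4;0 0 0 0 0 0 0.4;0 0 0 0 -30 0 0.4;0 0 0 0 -70 0 0.4;0 0 0 0 -110 0 0.4;0 0 0 0 -130 0 0.4;0 0 0 0 -130 0 0.4;0 0 0 0 -130 0 0.4"

```text
clock: 10.43
position: [0.6378, -0.1037, 0.2179]
tool_rot: [-1.575, -0.102, 2.131]
force: [-0.5, 0.9, 0.5]
grip_width: 0.0343
```

```bash
python3 - <<'E'
from h import *
p,r,o=cur(); print(p,o['clock'],o['qpos'],o['grip_width'],o['force'])
mug=np.array([.61,-.06])
ht=np.r_[mug+.075*F,.06]
g3=tool(32,-45)
wp=ht-g3.apply([0,.15,0]);print(wp);rel(wp,g3)
for n in('top','scene'):
  cv2.imwrite(f'pics/{n}_f.png',cv2.resize(cams.grab_frame(n)[:,:,::-1],None,fx=1.5,fy=1.5))
E
```

```text
[ 0.6378 -0.1037  0.2179] 10.4333 [ 0.7297  0.8519 -1.1138  1.4684  0.67    1.3126  1.7063] 0.03430134029838513 [-0.4938  0.9103  0.4645]
[0.514  0.0936 0.1661]
-0.689 1.457 0.697 226 75 0  rows>=14.1
```

View pics/scene_f.png

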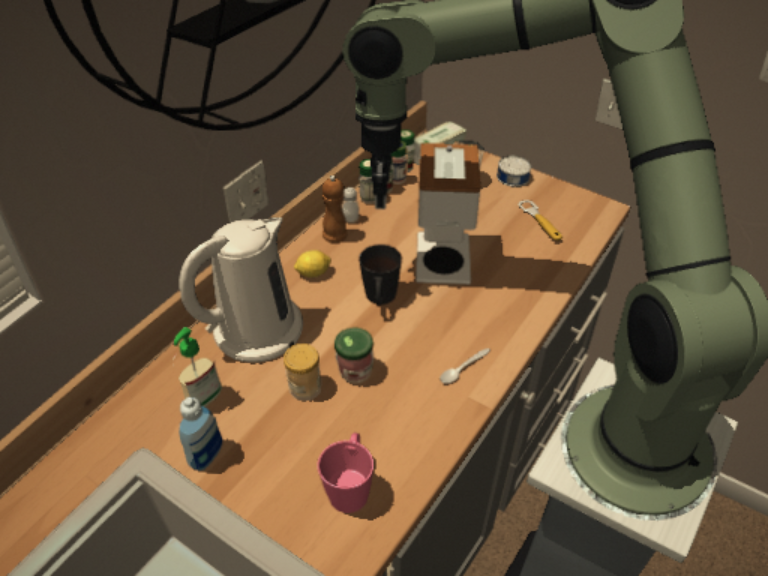

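View pics/top_f.png

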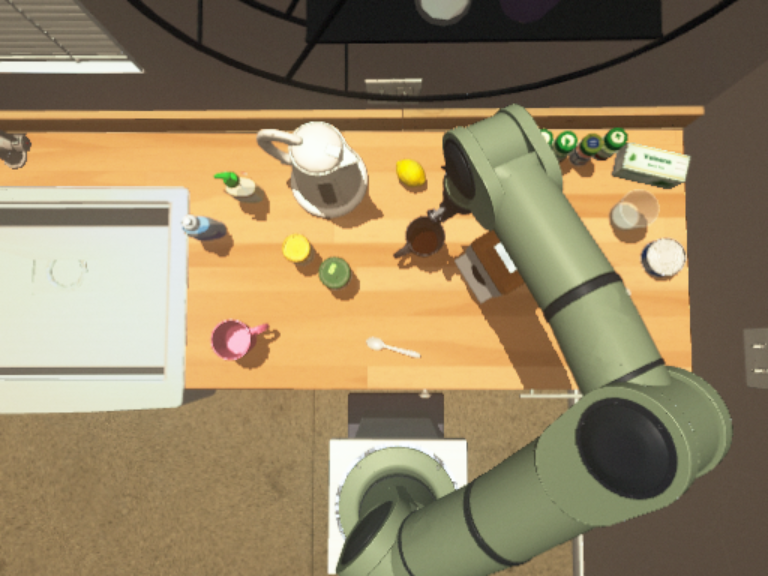

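```bash
python3 - <<'E'
from h import *
t=cv2.resize(cv2.imread('pics/top_f.png'),(512,384),interpolation=cv2.INTER_AREA);s=cv2.resize(cv2.imread('pics/scene_f.png'),(512,384),interpolation=cv2.INTER_AREA)
m=np.array([.61,-.058]);
for n,im,bx in(('top',t,(245,130,325,190)),('scene',s,(220,145,300,205))):
    d=[(proj(n,circ(m,.044,.106)),(255,0,255)),(proj(n,circ(m,.033,0)),(255,0,255)),(proj(n,np.c_[np.outer([.045,.08,.08],F)+m,[.095,.09,.04]]),(0,255,0))]
    crop(n,bx,6,f'pics/{n}_g.png',im,d)
cv2.imwrite('pics/g.png',np.hstack([cv2.imread('pics/top_g.png')[:, :400],cv2.imread('pics/scene_g.png')[:, :400]]))
E
```

```text
(no output)
```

View pics/g.png

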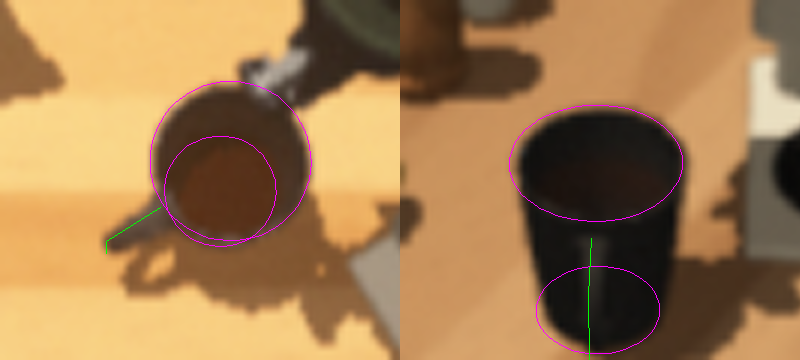

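```bash
cat >>h.py <<'E'
MUG=np.array([.608,-.059]); HT=np.r_[MUG+.075*F,.060]; G3=tool(32,-45)
E
python3 - <<'E'
from h import *
p,r,o=cur()
rel(p+[-.03,.03,.05],tool(122,0,-.104))
rel(HT-G3.apply([0,.15,0])+[0,0,.05],G3);print(HT,HT-G3.apply([0,.15,0]))
E
```

```text
0.002 0.002 -0.000 46 -45 9  rows>=1.6
-0.692 1.458 0.697 233 24 1  rows>=14.1
[0.5683 0.0046 0.06  ] [0.512  0.0946 0.1661]
```

Call:
send_rows:
  series: "0 0 0 30 -40 5 0.5;-0.69 1.457 0.697 233 24 0 0.5;-0.69 1.457 0.697 233 24 0 0.5;-0.69 1.457 0.697 233 24 0 0.5;-0.69 1.457 0.697 233 24 0 0.5;-0.69 1.457 0.697 233 24 0 0.5;-0.69 1.457 0.697 233 24 0 0.5;-0.69 1.457 0.697 233 24 0 0.5;-0.69 1.457 0.697 233 24 0 0.5;-0.69 1.457 0.697 233 24 0 0.5;-0.69 1.457 0.697 233 24 0 0.5;-0.69 1.457 0.697 233 24 0 0.5;-0.69 1.457 0.697 233 24 0 0.5;-0.69 1.457 0.697 233 24 0 0.5;-0.69 1.457 0.697 233 24 0 0.5;-0.69 1.457 0.697 233 24 0 0.5;-0.69 1.457 0.697 233 24 0 0.5;-0.69 1.457 0.697 233 24 0 0.5"

```text
clock: 12.03
position: [0.5123, 0.0961, 0.2155]
tool_rot: [-2.358, 0.0, 0.555]
force: [-1.2, 0.8, 0.0]
grip_width: 0.0428
```

```bash
python3 - <<'E'
from h import *
p,r,o=cur(); print(p,o['clock'],o['qpos'],o['grip_width'],o['force'])
rel(HT-G3.apply([0,.15,0]),G3)
rel(HT-G3.apply([0,.05,0]),G3);rel(HT+G3.apply([0,.008,0]),G3)
for n in('top','scene'):
  cv2.imwrite(f'pics/{n}_h.png',cv2.resize(cams.grab_frame(n)[:,:,::-1],None,fx=1.5,fy=1.5))
E
```

```text
[0.5123 0.0961 0.2155] 12.0333 [-0.2644  0.5567 -0.6424  2.0355  1.115   1.3211 -1.0176] 0.04278838276793153 [-1.1875  0.7778  0.0425]
0.002 -0.002 -0.003 -1 36 34  rows>=1.2
0.002 -0.002 -0.003 -1 136 34  rows>=3.4
0.002 -0.002 -0.003 -1 194 35  rows>=4.7
```

View pics/scene_h.png

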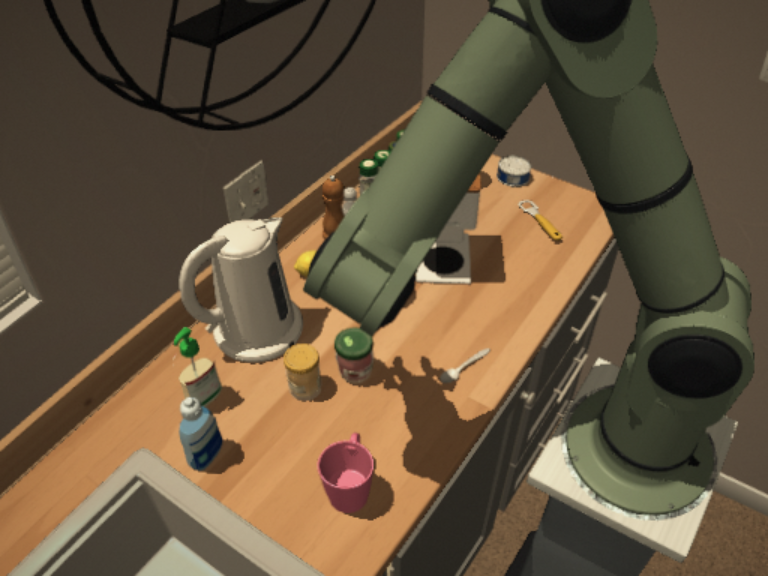

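View pics/top_h.png

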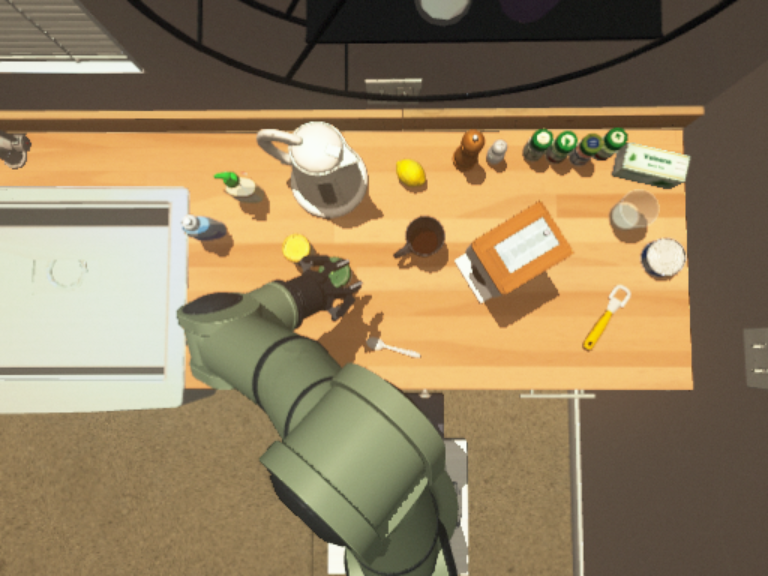

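Call:
send_rows:
  series: "0 0 0 0 34 9 0.5;0 0 0 0 68 17 0.5;0 0 0 -1 102 26 0.5;0 0 0 -1 136 34 0.5;0 0 0 -1 136 34 0.5;0 0 0 -1 136 34 0.5"

```text
clock: 12.63
position: [0.5493, 0.0317, 0.0954]
tool_rot: [-2.354, 0.005, 0.559]
force: [-0.5, 1.2, 1.3]
grip_width: 0.0429
```

```bash
python3 - <<'E'
from h import *
p,r,o=cur(); print(p,o['clock'],o['qpos'],o['grip_width'],o['force'])
rel(HT+G3.apply([0,.008,0]),G3)
m=MUG
for n,bx in(('top',(225,130,325,205)),('scene',(200,145,300,220))):
    im=cams.grab_frame(n)[:,:,::-1].copy()
    x=r.apply([1,0,0]);y=r.apply([0,1,0])
    d=[(proj(n,np.array([p+x*.02+y*.011,p+x*.02-y*.03])),(0,255,255)),(proj(n,np.array([p-x*.02+y*.011,p-x*.02-y*.03])),(0,255,255)),(proj(n,np.c_[np.outer([.045,.08,.08],F)+m,[.095,.09,.04]]),(0,255,0))]
    crop(n,bx,4,f'pics/{n}_i.png',im,d)
cv2.imwrite('pics/i.png',np.hstack([cv2.imread('pics/top_i.png')[:, :400],cv2.imread('pics/scene_i.png')[:, :400]]))
E
```

```text
[0.5493 0.0317 0.0954] 12.6333 [-0.2002  0.769  -0.5291  2.081   1.3779  1.1838 -1.1858] 0.0428993035075438 [-0.4828  1.1611  1.349 ]
-0.002 0.004 -0.003 2 56 2  rows>=1.4
```

View pics/i.png

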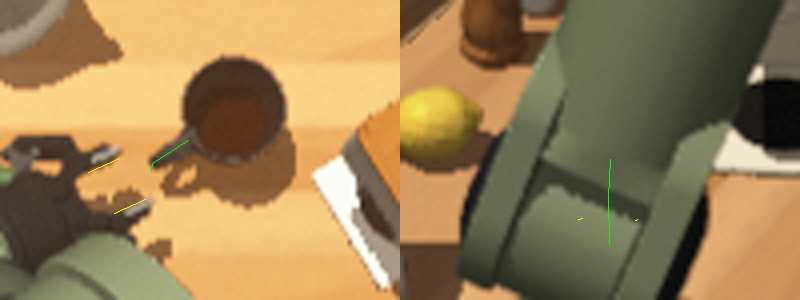

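Call:
send_rows:
  series: "0 0 0 2 18 0 0.5;0 0 0 4 36 1 0.5;0 0 0 4 48 2 0.5;0 0 0 4 56 2 0.5;0 0 0 4 56 2 0.5;0 0 0 4 56 2 0;0 0 0 4 56 2 0;0 0 0 4 56 2 0;0 0 0 4 56 2 0;0 0 0 4 56 2 0;0 0 0 4 56 2 0;0 0 0 4 56 2 0;0 0 0 4 56 2 0;0 0 0 4 56 2 0"
  force: 110

```text
clock: 13.9
position: [0.5741, 0.0037, 0.0564]
tool_rot: [-2.356, -0.0, 0.56]
force: [-2.7, 3.4, 5.8]
grip_width: 0.0073
```

```bash
python3 - <<'E'
from h import *
p,r,o=cur(); print(p,o['clock'],o['qpos'],o['grip_width'],o['force'])
rel(p+[0,0,.03],r)
for n,bx in(('top',(225,130,325,205)),('scene',(200,145,300,220))):
    im=cams.grab_frame(n)[:,:,::-1].copy()
    crop(n,bx,4,f'pics/{n}_i.png',im)
cv2.imwrite('pics/j.png',np.hstack([cv2.imread('pics/top_i.png')[:, :400],cv2.imread('pics/scene_i.png')[:, :400]]))
E
```

```text
[0.5741 0.0037 0.0564] 13.9 [-0.1621  0.8479 -0.4803  2.0559  1.4847  1.1436 -1.2182] 0.0073373987960774125 [-2.7204  3.3703  5.8292]
0.000 0.000 0.000 0 -21 -21  rows>=0.7
```

View pics/j.png

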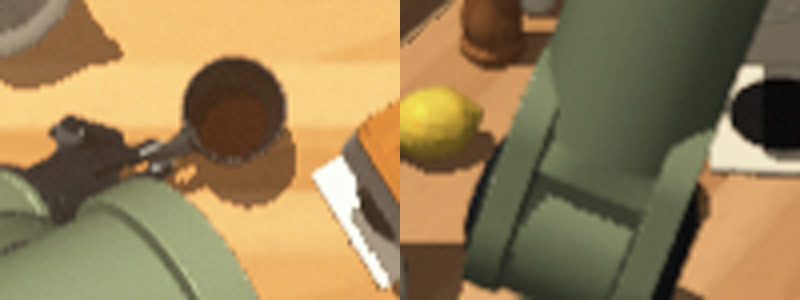

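Call:
send_rows:
  series: "0 0 0 0 -7 -7 0;0 0 0 0 -14 -14 0;0 0 0 0 -18 -18 0;0 0 0 0 -18 -18 0;0 0 0 0 -18 -18 0"

```text
clock: 14.42
position: [0.5741, 0.0029, 0.0819]
tool_rot: [-2.356, -0.0, 0.559]
force: [0.5, -0.3, -3.3]
grip_width: 0.0075
```

```bash
python3 - <<'E'
from h import *
p,r,o=cur(); print(p,o['clock'],o['qpos'],o['grip_width'],o['force'])
t=cams.grab_frame('top')[:,:,::-1].copy()
for m in [np.array([.611,-.061])]:
    z=.026
    n='top'
    d=[(proj(n,circ(m,.044,.106+z)),(255,0,255)),(proj(n,circ(m,.033,z)),(0,255,255)),(proj(n,np.c_[np.outer([.045,.08,.08],F)+m,[.095+z,.09+z,.04+z]]),(0,255,0))]
    crop(n,(235,130,325,195),8,'pics/k.png',t,d)
E
```

```text
[0.5741 0.0029 0.0819] 14.4167 [-0.1525  0.7967 -0.4927  2.0591  1.4449  1.1455 -1.1688] 0.007515313797188708 [ 0.4597 -0.2567 -3.3386]
```

View pics/k.png

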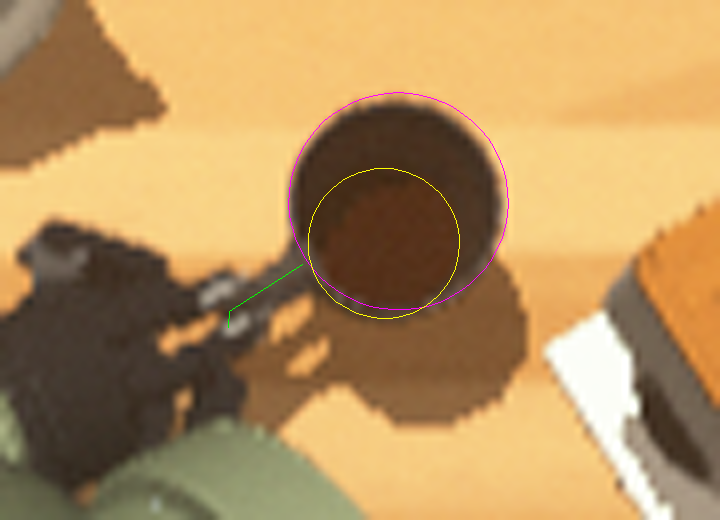

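Call:
send_rows:
  series: "0 0 0 -20 10 -10 0;0 0 0 -42 22 -22 0;0 0 0 -64 33 -33 0;0 0 0 -84 44 -44 0;0 0 0 -104 54 -54 0;0 0 0 -104 54 -54 0;0 0 0 -104 54 -54 0"

```text
clock: 15.05
position: [0.5255, -0.1182, 0.0811]
tool_rot: [-2.356, 0.002, 0.557]
force: [-0.6, 0.7, -2.6]
grip_width: 0.0075
```

```bash
python3 - <<'E'
from h import *
p,r,o=cur(); print(p,o['clock'],o['qpos'],o['grip_width'],o['force'])
rel(np.array([.5741-.062,.0029-.1575,.0819]),G3)
for n in('top','scene'):
  cv2.imwrite(f'pics/{n}_l.png',cv2.resize(cams.grab_frame(n)[:,:,::-1],None,fx=1.5,fy=1.5))
E
```

```text
[ 0.5255 -0.1182  0.0811] 15.05 [ 0.019   0.7376 -0.4298  2.2618  1.6621  1.0345 -1.2733] 0.007528290576977688 [-0.5677  0.6549 -2.6484]
-0.001 0.000 -0.002 -31 16 -17  rows>=0.9
```

View pics/top_l.png

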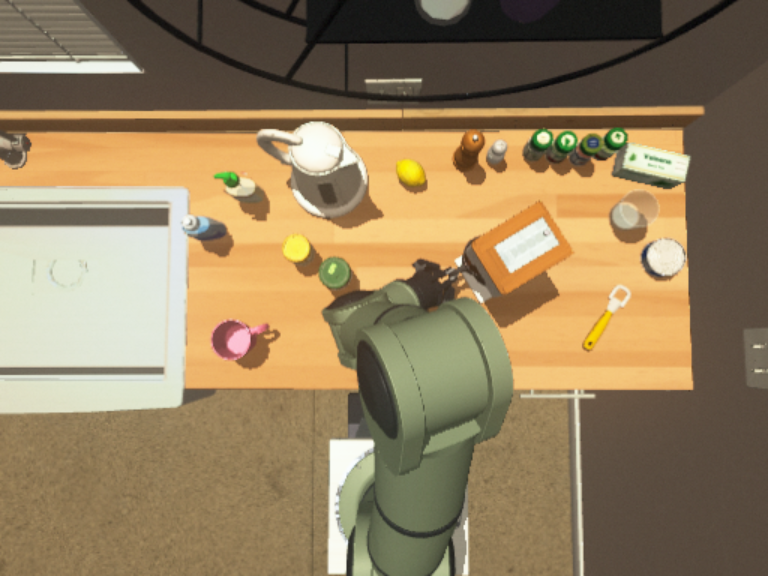

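View pics/scene_l.png

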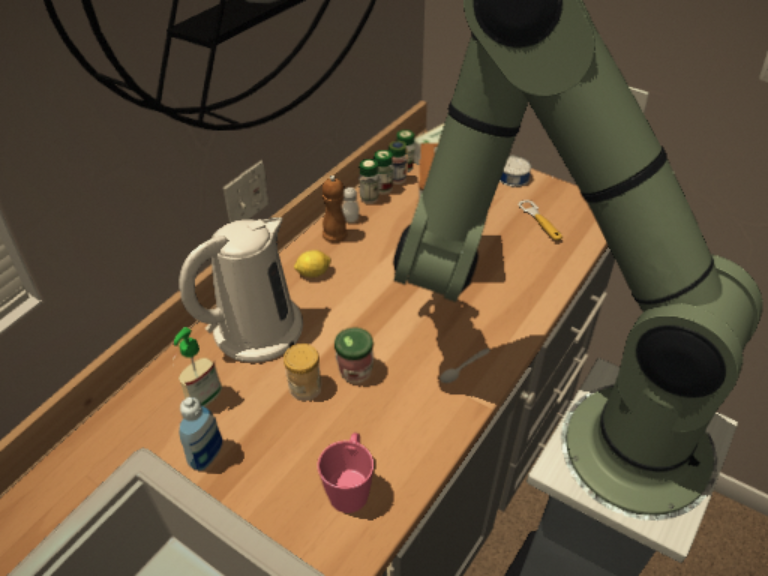

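Call:
send_rows:
  series: "0 0 0 -10 5 -5 0;0 0 0 -20 10 -10 0;0 0 0 -31 16 -16 0;0 0 0 -31 16 -16 0;0 0 0 -31 16 -16 0"

```text
clock: 15.57
position: [0.5122, -0.1521, 0.0812]
tool_rot: [-2.355, 0.001, 0.559]
force: [0.4, -0.9, -2.6]
grip_width: 0.0076
```

```bash
python3 - <<'E'
from h import *
p,r,o=cur(); print(p,o['clock'],o['qpos'],o['grip_width'],o['force'])
rel(np.array([.5741-.062,.0029-.1575,.0819]),G3)
rel(np.array([.5741-.062,.0029-.1575,.0819+.02]),G3)
t=cams.grab_frame('top')[:,:,::-1].copy()
n='top'; z=.026;m=O
d=[(proj(n,circ(m,.044,.106+z)),(255,0,255)),(proj(n,np.c_[np.outer([.045,.08,.08],F)+m,[.095+z,.09+z,.04+z]]),(0,255,0))]
crop(n,(270,140,370,215),7,'pics/m.png',t,d)
E
```

```text
[ 0.5122 -0.1521  0.0812] 15.5667 [ 0.0777  0.726  -0.4083  2.3075  1.7446  1.0076 -1.3007] 0.007570798743192315 [ 0.372  -0.8895 -2.5854]
-0.001 0.001 0.000 -1 1 -2  rows>=0.1
-0.001 0.001 0.000 -1 -13 -16  rows>=0.5
```

View pics/m.png

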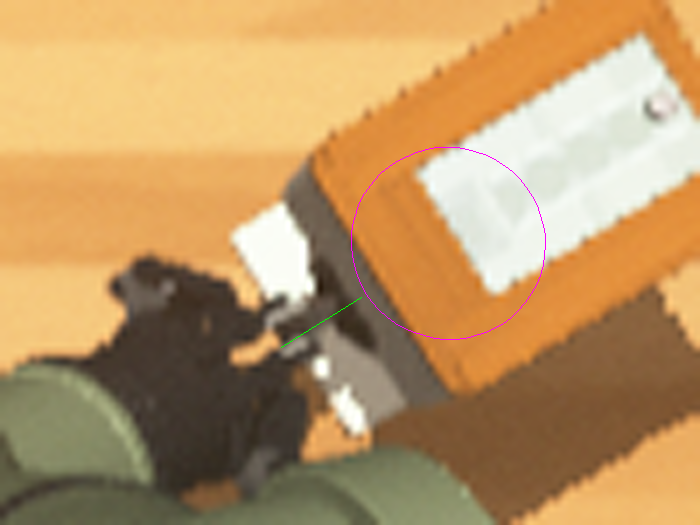

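Call:
send_rows:
  series: "0 0 0 0 -3 -5 0;0 0 0 0 -7 -9 0;0 0 0 0 -10 -12 0;0 0 0 0 -12 -14 0;0 0 0 0 -12 -14 0;0 0 0 0 -12 -14 0;0 0 0 0 -12 -14 0"

```text
clock: 16.2
position: [0.5126, -0.1538, 0.0997]
tool_rot: [-2.356, 0.001, 0.559]
force: [-0.5, 0.8, -3.1]
grip_width: 0.0077
```

```bash
python3 - <<'E'
from h import *
p,r,o=cur(); print(p,o['clock'],o['qpos'],o['grip_width'],o['force'],o['moment'])
E
```

```text
[ 0.5126 -0.1538  0.0997] 16.2 [ 0.0832  0.679  -0.4103  2.3072  1.707   0.9891 -1.2501] 0.00772502576908301 [-0.467   0.8061 -3.0619] [1.1357 0.6951 0.0535]
```

Call:
send_rows:
  series: "0 0 0 0 -1 -1 0;0 0 0 0 -2 -2 0;0 0 0 0 -3 -3 0;0 0 0 0 -4 -4 0;0 0 0 0 -5 -5 0;0 0 0 0 -5 -5 0;0 0 0 0 -5 -5 0"

```text
clock: 16.78
position: [0.5126, -0.1538, 0.1067]
tool_rot: [-2.356, 0.001, 0.559]
force: [-0.6, -0.1, -4.7]
grip_width: 0.0072
```

```bash
python3 - <<'E'
from h import *
p,r,o=cur(); print(p,o['clock'],o['qpos'],o['grip_width'],o['force'],o['moment'])
E
```

```text
[ 0.5126 -0.1538  0.1067] 16.7833 [ 0.0845  0.661  -0.4118  2.3069  1.6909  0.9828 -1.2302] 0.007199767975852077 [-0.6403 -0.0511 -4.6537] [ 1.5091  0.9916 -0.0842]
```

Call:
send_rows:
  series: "0 0 0 0 -1 -1 0;0 0 0 0 -2 -2 0;0 0 0 0 -3 -3 0;0 0 0 0 -4 -4 0;0 0 0 0 -5 -5 0;0 0 0 0 -6 -6 0;0 0 0 0 -7 -7 0;0 0 0 0 -7.5 -7.5 0;0 0 0 0 -7.5 -7.5 0;0 0 0 0 -7.5 -7.5 0;0 0 0 0 -7.5 -7.5 0;0 0 0 0 -7.5 -7.5 0;0 0 0 0 -7.5 -7.5 0"

```text
clock: 17.87
position: [0.5127, -0.1538, 0.1173]
tool_rot: [-2.356, 0.001, 0.559]
force: [0.5, 0.2, -5.9]
grip_width: 0.0077
```

```bash
python3 - <<'E'
from h import *
p,r,o=cur(); print(p,o['clock'],o['grip_width'],o['force'],o['moment'])
for n in('top','scene'):
  im=cams.grab_frame(n)[:,:,::-1]; crop(n,(270,120,390,215) if n=='top' else (240,70,340,150),6,f'pics/{n}_n.png',im)
E
```

```text
[ 0.5127 -0.1538  0.1173] 17.8667 0.007717616688730478 [ 0.4851  0.1672 -5.8825] [1.5875 1.0622 0.0287]
```

View pics/top_n.png

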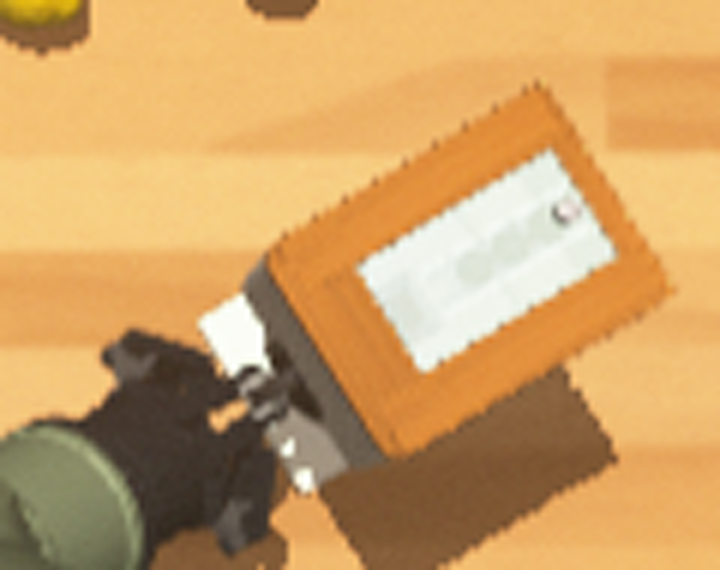

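```bash
python3 - <<'E'
from h import *
a=cv2.imread('pics/top0.png')[140:185,320:375];b=cams.grab_frame('top')[:,:,::-1][140:185,320:375]
f=lambda x:cv2.resize(np.clip((x.astype(float)-180)*3.5,0,255).astype('uint8'),None,fx=7,fy=7,interpolation=cv2.INTER_CUBIC)
cv2.imwrite('pics/cmp.png',np.hstack([f(a),f(b)]))
E
```

```text
(no output)
```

View pics/cmp.png

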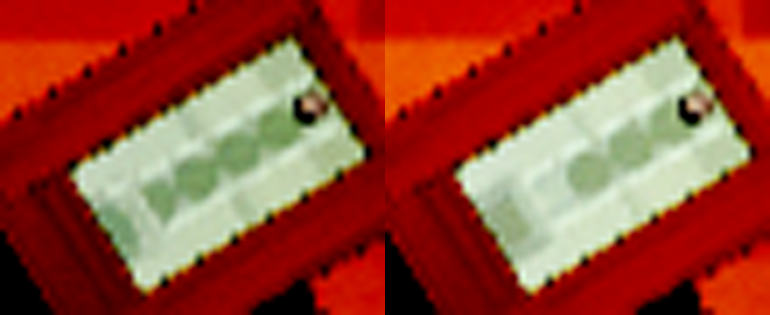

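Call:
send_rows:
  series: "0 0 0 0 1 1 0;0 0 0 0 2 2 0;0 0 0 0 3 3 0;0 0 0 0 4 4 0;0 0 0 0 5 5 0;0 0 0 0 6 6 0;0 0 0 0 7 7 0;0 0 0 0 8 8 0;0 0 0 0 9 9 0;0 0 0 0 10 10 0;0 0 0 0 11 11 0;0 0 0 0 12 12 0;0 0 0 0 13 13 0;0 0 0 0 14 14 0;0 0 0 0 16 16 0;0 0 0 0 18 18 0;0 0 0 0 21 21 0;0 0 0 0 24 24 0;0 0 0 0 25 25 0;0 0 0 0 25 25 0"

```text
clock: 19.68
position: [0.5125, -0.1538, 0.0814]
tool_rot: [-2.355, 0.001, 0.559]
force: [-0.1, 0.1, -2.9]
grip_width: 0.0074
```

```bash
python3 - <<'E'
from h import *
p,r,o=cur(); print(p,o['clock'],o['grip_width'],o['force'],o['moment'])
rel(np.array([.5741,.0029,.082]),G3)
rel(np.array([.5741,.0029,.0564]),G3)
E
```

```text
[ 0.5125 -0.1538  0.0814] 19.6833 0.0074282593368660485 [-0.1368  0.1342 -2.8893] [ 1.1599  0.7359 -0.0061]
-0.001 0.001 -0.001 135 -71 70  rows>=4.0
-0.001 0.001 -0.001 135 -53 88  rows>=4.1
```

Plate force is gone again. Back out the way I came.

Call:
send_rows:
  series: "0 0 0 8 -4 4 0;0 0 0 22 -12 12 0;0 0 0 42 -22 22 0;0 0 0 64 -34 33 0;0 0 0 86 -45 45 0;0 0 0 108 -57 56 0;0 0 0 125 -66 65 0;0 0 0 135 -71 70 0;0 0 0 135 -71 70 0;0 0 0 135 -71 70 0"

```text
clock: 20.52
position: [0.5741, 0.0026, 0.0826]
tool_rot: [-2.356, 0.001, 0.559]
force: [0.2, -0.1, -3.3]
grip_width: 0.0075
```

```bash
python3 - <<'E'
from h import *
p,r,o=cur(); print(p,o['clock'],o['grip_width'],o['force'],o['moment'])
rel(np.array([.5741,.0029,.0564]),G3)
t=cams.grab_frame('top')[:,:,::-1].copy()
crop('top',(235,130,325,195),8,'pics/q.png',t)
E
```

```text
[0.5741 0.0026 0.0826] 20.5167 0.0075275244291462045 [ 0.1904 -0.1437 -3.3004] [1.0832 0.7356 0.0137]
-0.000 0.001 -0.000 0 18 19  rows>=0.6
```

View pics/q.png

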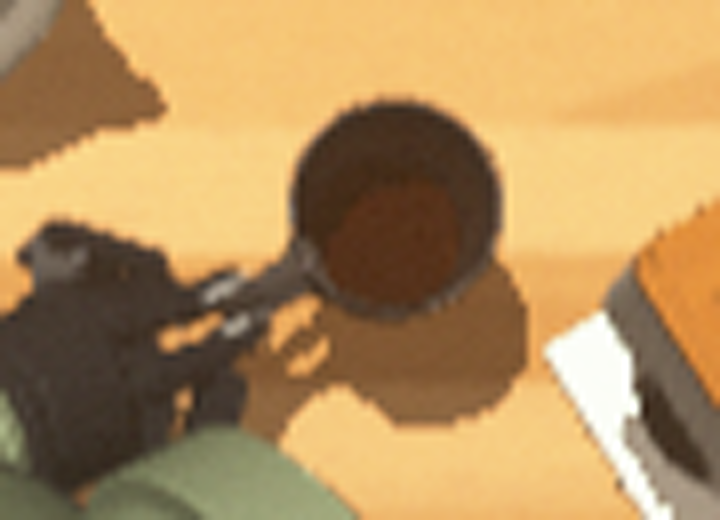

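```bash
python3 - <<'E'
from h import *
b=cams.grab_frame('top')[:,:,::-1][138:175,265:305]
f=lambda x:cv2.resize(np.clip((x.astype(float)-10)*3,0,255).astype('uint8'),None,fx=12,fy=12,interpolation=cv2.INTER_NEAREST)
a=cv2.resize(cv2.imread('pics/top_f.png'),(512,384),interpolation=cv2.INTER_AREA)[138:175,265:305]
cv2.imwrite('pics/r.png',np.hstack([f(a),f(b)])[:, :800])
E
```

```text
(no output)
```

View pics/r.png

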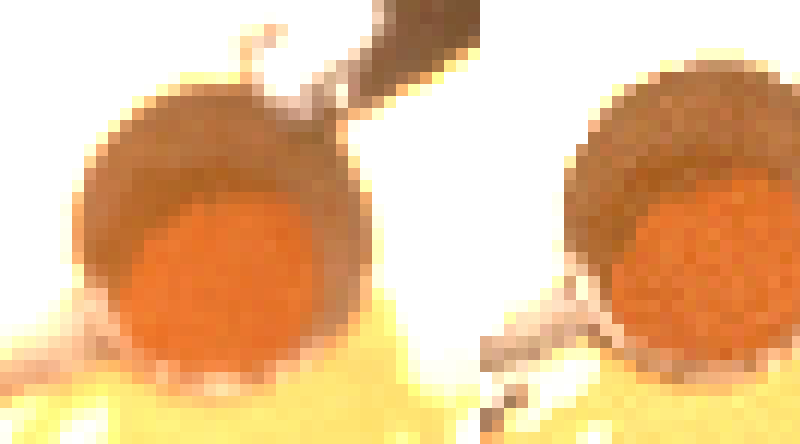

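```bash
python3 - <<'E'
from h import *
im=cams.grab_frame('top')[:,:,::-1]
b=im[140:185,320:375]
f=lambda x,l,g,k:cv2.resize(np.clip((x.astype(float)-l)*g,0,255).astype('uint8'),None,fx=k,fy=k,interpolation=cv2.INTER_CUBIC)
im2=sum(cams.grab_frame('top')[:,:,::-1].astype(float) for _ in range(4))/4
A=f(b,180,3.5,7); 
m=im2[138:175,270:310]
Bm=f(m,10,3.5,8)
h=max(A.shape[0],Bm.shape[0]); P=lambda x:cv2.copyMakeBorder(x,0,h-x.shape[0],0,0,cv2.BORDER_CONSTANT)
cv2.imwrite('pics/u.png',np.hstack([P(A),P(Bm)]))
print(np.round(m[10:32,8:34].mean(2)).astype(int))
E
```

```text
[[ 50  51  50  51  51  51  49  49  49  50  50  51  51  49  49  50  55 114
  181 199 199 199 198 197 197 196]
 [ 51  51  50  48  48  49  48  50  49  50  49  51  51  52  51  52  52  62
  128 198 198 199 198 199 198 198]
 [ 50  49  47  46  47  47  46  48  48  48  50  51  50  50  52  53  53  53
   85 180 198 197 197 197 198 199]
 [ 46  46  46  44  46  45  46  45  45  45  46  49  50  50  53  53  54  52
   60 131 197 198 198 198 197 196]
 [ 46  45  45  46  46  45  44  46  46  48  50  47  50  50  53  53  54  53
   56 102 188 198 197 197 197 196]
 [ 45  46  46  45  47  50  48  50  51  53  54  48  52  51  54  55  54  54
   55  82 159 197 198 197 197 196]
 [ 46  45  48  50  51  53  53  53  54  53  54  53  52  52  54  54  55  54
   54  70 141 197 197 197 197 197]
 [ 45  50  53  54  54  55  54  54  54  53  54  53  54  53  55  55  56  55
   54  67 137 197 197 198 199 197]
 [ 49  54  53  53  54  54  53  54  54  54  53  55  53  54  53  56  56  55
   55  68 140 197 198 198 198 197]
 [ 55  53  54  54  54  54  53  52  54  53  54  54  54  54  54  56  58  56
   57  76 156 196 196 197 198 198]
 [ 54  54 
[... 598 characters left out ...]
58  62  78
   84  97 148 173 173 173 172 171]
 [ 53  53  52  54  52  53  54  53  54  54  54  52  54  56  59  60  80  83
   92  93 100 160 173 172 171 170]
 [ 53  53  52  53  52  53  53  54  54  55  53  54  54  60  67  73  90  87
   92  92  94 124 173 172 172 172]
 [ 63  53  53  53  54  53  53  54  55  55  52  54  58  80  79  89  88  91
   91  92  92  97 153 169 170 169]
 [ 63  60  64  60  54  52  52  52  54  55  61  73  71  88  84  89  90  89
   90  89  90  91 108 166 166 167]
 [ 62  63  64  61  59  62  61  65  61  56  69  87  82  80  88  87  87  87
   87  89  87  89  96 165 164 165]
 [ 81  71  60  63  65  68  68  74  73  74  77  84  88  87  87  88  88  87
   88  88  88  87  92 139 164 164]]
```

View pics/u.png

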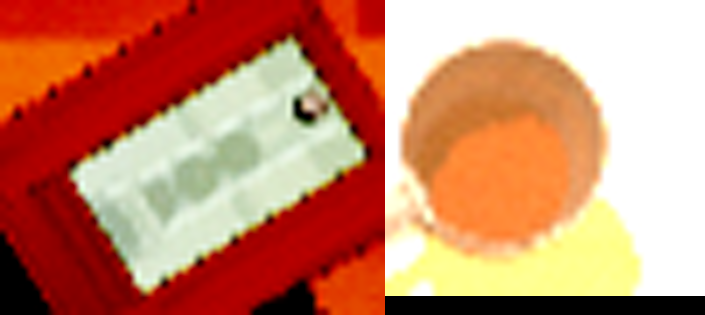

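```bash
python3 - <<'E'
from h import *
k=cv2.imread('pics/k.png').astype(float)
im2=sum(cams.grab_frame('top')[:,:,::-1].astype(float) for _ in range(3))/3
n=cv2.resize(im2[130:195,235:325],None,fx=8,fy=8,interpolation=cv2.INTER_CUBIC)
f=lambda x:np.clip((x-[0,15,30])*[6,5,3.5],0,255).astype('uint8')[90:330,270:520]
s=cams.grab_frame('scene')[:,:,::-1]
cv2.imwrite('pics/v.png',cv2.resize(np.hstack([f(k),f(n)]),None,fx=1.5,fy=1.5))
cv2.imwrite('pics/v2.png',cv2.resize(s[60:300,180:400],None,fx=2.4,fy=2.4,interpolation=cv2.INTER_CUBIC))
E
```

```text
(no output)
```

View pics/v.png

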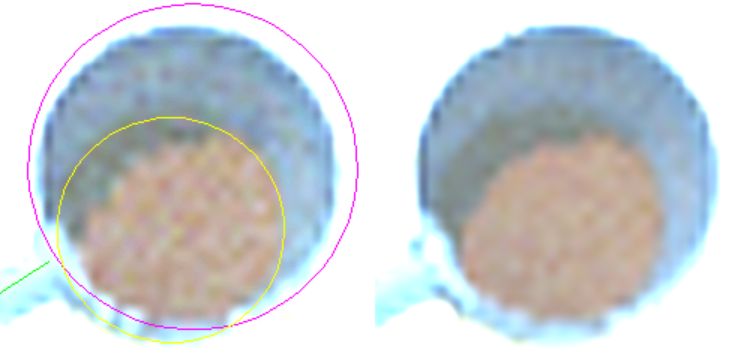

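View pics/v2.png

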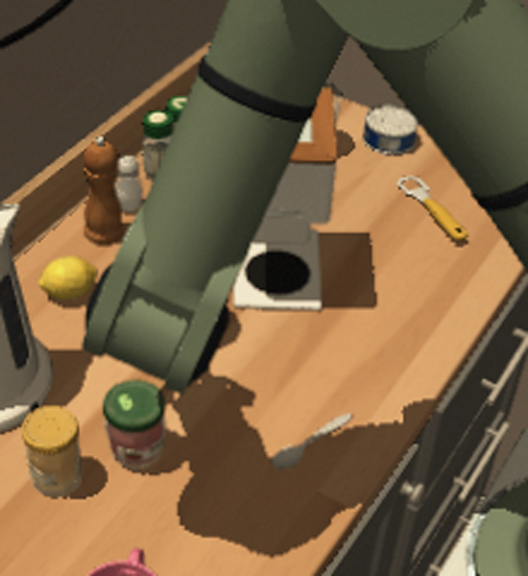

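```bash
python3 - <<'E'
from h import *
im2=sum(cams.grab_frame('top')[:,:,::-1].astype(float) for _ in range(24))/24
np.save('avg.npy',im2)
m=im2[140:172,270:302]
f=np.clip((cv2.resize(m,None,fx=12,fy=12,interpolation=cv2.INTER_NEAREST)-[15,35,75])*[12,10,8],0,255).astype('uint8')
g=np.clip((cv2.resize(m.mean(2),None,fx=12,fy=12,interpolation=cv2.INTER_NEAREST)-44)*18,0,255).astype('uint8')
cv2.imwrite('pics/w.png',np.hstack([f,cv2.merge([g]*3)]))
print(m[18,12:18]); print(monitor.observe()['clock'])
E
```

```text
[[26.3333 49.7917 85.9167]
 [26.7917 49.7917 86.7083]
 [25.0833 48.75   85.75  ]
 [25.7083 49.75   85.9167]
 [25.5417 49.5417 86.1667]
 [25.9583 50.     86.4583]]
22.2667
```

View pics/w.png

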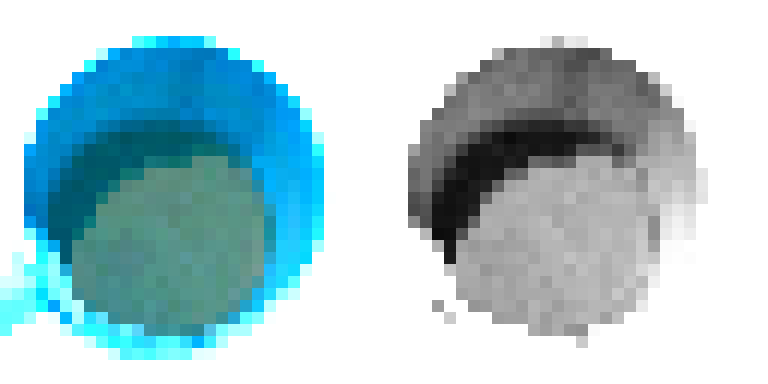

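```bash
python3 - <<'E'
from h import *
im=np.load('avg.npy');m=cv2.GaussianBlur(im,(0,0),0.7)[140:172,270:302]
for c,nm in((0,'b'),(2,'r')):
    print(nm);print(np.round(m[12:29,4:24,c]).astype(int))
E
```

```text
b
[[32 30 28 25 24 24 24 24 24 24 24 24 25 25 26 28 31 33 34 35]
 [31 28 25 24 24 24 24 24 25 25 24 25 25 25 26 27 29 33 35 35]
 [30 27 25 24 24 24 24 25 25 25 25 25 26 26 26 26 28 32 35 35]
 [28 25 24 24 24 25 25 25 26 26 26 26 26 26 26 26 27 30 34 35]
 [27 24 24 24 25 25 26 26 26 26 26 26 26 26 26 26 27 29 33 36]
 [26 24 24 25 25 25 26 26 26 26 26 26 26 26 26 26 26 27 31 36]
 [26 24 24 25 26 26 26 26 26 26 26 26 26 26 26 26 26 27 30 36]
 [28 25 25 26 26 26 26 26 26 26 26 26 26 26 26 26 26 27 30 36]
 [36 28 25 26 26 26 26 26 26 26 27 26 26 26 26 26 26 27 31 37]
 [47 32 26 26 26 26 26 26 26 26 27 27 27 27 26 26 26 28 33 38]
 [54 38 28 26 26 26 26 26 26 26 26 27 27 27 26 26 27 29 35 40]
 [55 45 31 26 26 27 26 26 26 26 26 26 27 27 26 27 28 31 38 44]
 [54 52 37 28 27 27 27 26 26 26 26 26 27 27 26 27 30 36 45 52]
 [48 53 49 35 29 28 27 27 27 27 26 26 26 27 27 30 35 44 54 57]
 [51 48 51 43 36 32 30 29 28 27 27 27 27 29 32 38 46 54 57 54]
 [64 49 45 44 42 40 38 35 32 31 31 30 31 35 46 54 54 57 52 50]
 [68 52 46 44 43 43 42 40 39 41 42 40 39 42 51 58 53 52 50 50]]
r
[[ 70  70  69  68  68  6
[... 721 characters left out ...]
  87  86
   81  79]
 [ 83  77  82  84  84  84  85  85  85  85  86  86  86  86  86  86  87  86
   81  79]
 [ 88  83  84  85  84  84  84  85  85  85  86  86  86  86  86  86  87  86
   81  80]
 [ 88  87  85  85  84  84  84  84  85  85  85  86  86  86  86  86  86  84
   81  83]
 [ 85  90  87  85  84  84  84  84  84  85  85  85  86  86  86  86  84  82
   85  93]
 [ 84  89  90  85  83  84  84  84  84  84  84  85  86  86  85  84  82  84
   95 106]
 [111  93  89  84  84  83  84  84  84  84  84  84  85  85  85  85  88  95
  106 117]
 [160 115  94  87  84  83  85  84  83  83  83  82  82  85  91  97 102 111
  116 124]
 [177 132 112 102  93  86  84  83  83  85  85  84  84  89 100 112 116 122
  125 127]]
```

Call:
send_rows:
  series: "0 0 0 0 5 5 0;0 0 0 0 10 10 0;0 0 0 0 13 13 0;0 0 0 0 15 16 0;0 0 0 0 17 18 0;0 0 0 0 18 19 0;0 0 0 0 18 19 0;0 0 0 0 18 19 0;0 0 0 0 18 19 0.3;0 0 0 0 18 19 0.5;0 0 0 0 18 19 0.5;0 0 0 0 18 19 0.5;0 0 0 0 5 19 0.5;0 0 0 0 -20 19 0.5;0 0 0 0 -60 19 0.5;0 0 0 0 -100 0 0.5;0 0 0 0 -140 -20 0.5;0 0 0 0 -180 -40 0.5;0 0 0 0 -200 -50 0.5;0 0 0 0 -200 -50 0.5"

```text
clock: 23.93
position: [0.5186, 0.0951, 0.265]
tool_rot: [-2.356, -0.007, 0.561]
force: [0.1, 0.6, 1.1]
grip_width: 0.043
```

```bash
python3 - <<'E'
from h import *
p,r,o=cur(); print(p,o['clock'],o['grip_width'],o['force'],o['qpos'])
for n in('top','scene'):
  cv2.imwrite(f'pics/{n}_x.png',cv2.resize(cams.grab_frame(n)[:,:,::-1],None,fx=1.5,fy=1.5,interpolation=cv2.INTER_CUBIC))
E
```

```text
[0.5186 0.0951 0.265 ] 23.9333 0.042987696940032 [0.0697 0.6454 1.0905] [-0.2435  0.4706 -0.6465  1.9956  1.0599  1.3395 -0.9   ]
```

View pics/scene_x.png

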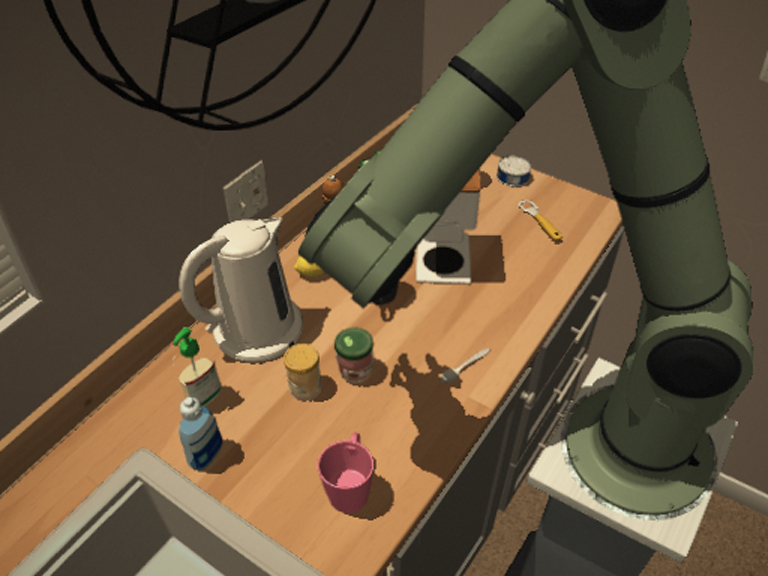

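View pics/top_x.png

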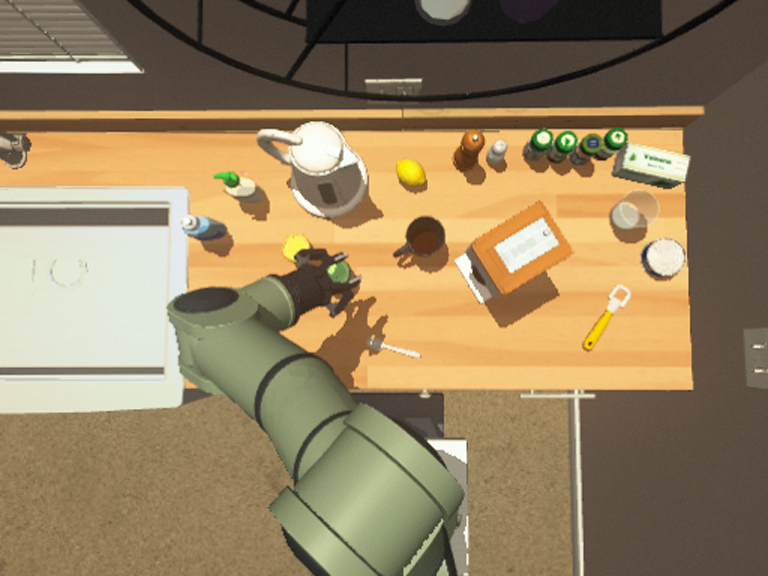

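```bash
python3 - <<'E'
from h import *
p,r,o=cur()
rel([.43,-.15,.42],tool(0))
E
```

```text
0.764 0.529 0.221 -203 -1 -225  rows>=7.6
```

Call:
send_rows:
  series: "0 0 0 0 -30 -30 0.5;0.76 0.53 0.22 -203 0 -225 0.5;0.76 0.53 0.22 -203 0 -225 0.5;0.76 0.53 0.22 -203 0 -225 0.5;0.76 0.53 0.22 -203 0 -225 0.5;0.76 0.53 0.22 -203 0 -225 0.5;0.76 0.53 0.22 -203 0 -225 0.5;0.76 0.53 0.22 -203 0 -225 0.5;0.76 0.53 0.22 -203 0 -225 0.5;0.76 0.53 0.22 -203 0 -225 0.5;0.76 0.53 0.22 -203 0 -225 0.5;0.76 0.53 0.22 -203 0 -225 0.5"

```text
clock: 25.03
position: [0.4304, -0.1502, 0.4174]
tool_rot: [-1.575, 0.002, -0.0]
force: [-0.3, 0.7, 0.7]
grip_width: 0.0425
```

```bash
python3 - <<'E'
from h import *
p,r,o=cur(); print(p,o['clock'],o['force'])
for n in('top','scene'):
  cv2.imwrite(f'pics/{n}_y.png',cv2.resize(cams.grab_frame(n)[:,:,::-1],None,fx=1.5,fy=1.5,interpolation=cv2.INTER_CUBIC))
a={n:sum(cams.grab_frame(n)[:,:,::-1].astype(float) for _ in range(8))/8 for n in('top','scene')}
np.savez('avg2.npz',**a)
s=a['scene'][150:210,225:285];t=a['top'][135:185,255:305]
q=cv2.resize(s,(400,400),interpolation=cv2.INTER_CUBIC);w=cv2.resize(t,(400,400),interpolation=cv2.INTER_CUBIC)
cv2.imwrite('pics/z.png',np.clip((np.hstack([q,w])-10)*3,0,255))
E
```

```text
[ 0.4304 -0.1502  0.4174] 25.0333 [-0.3105  0.6902  0.6621][ WARN:0@32.868] global loadsave.cpp:1063 imwrite_ Unsupported depth image for selected encoder is fallbacked to CV_8U.
```

View pics/z.png

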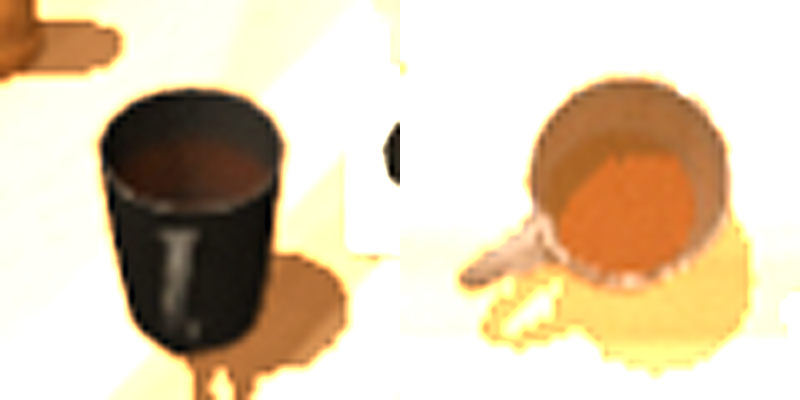

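View pics/scene_y.png

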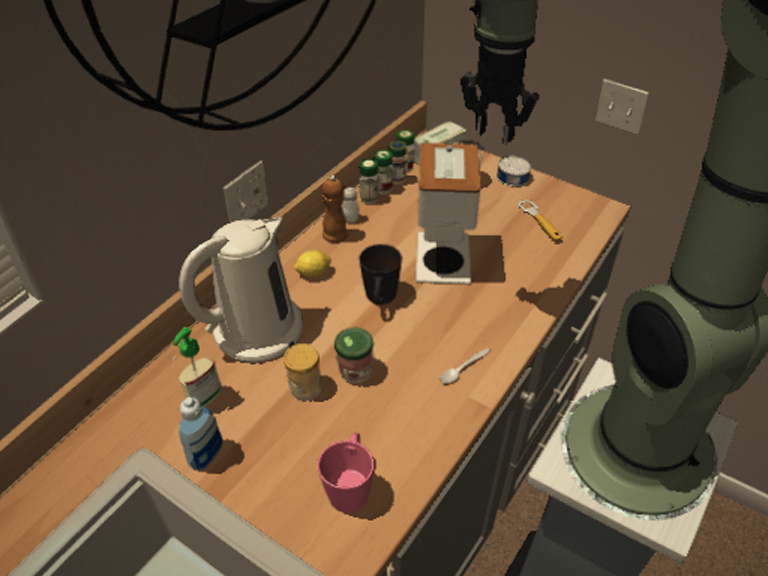

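```bash
python3 - <<'E'
from h import *
a=np.load('avg2.npz')
L=[]
for n,bx in(('scene',(230,155,275,190)),('top',(260,140,305,175))):
    b=cv2.resize(cv2.imread(f'pics/{n}_f.png'),(512,384),interpolation=cv2.INTER_AREA).astype(float)
    for im in(b,a[n]):
        c=im[bx[1]:bx[3],bx[0]:bx[2]]
        L.append(np.clip((cv2.resize(c,None,fx=8,fy=8,interpolation=cv2.INTER_CUBIC)-[8,12,15])*5*np.array([1.3,1.2,.8]),0,255).astype('uint8'))
cv2.imwrite('pics/cmp2.png',np.vstack([np.hstack(L[:2]),np.hstack(L[2:])]))
m=a['scene'][160:185,232:272];print(np.round(m[:,:,2]).astype(int))
E
```

```text
[[ 76  76  77  77  78  78 101 138 138 162 196 196 197 198 196 196 196 197
  197 198 197 197 197 197 197 195 192 188 185 186 186 186 187 188 190 193
  198 205 208 208]
 [134 134 135 136 136 136 160 198 197 198 196 196 198 197 196 196 197 197
  198 198 198 198 197 197 195 193 190 187 186 185 186 186 188 189 192 198
  206 209 208 209]
 [194 194 195 196 196 196 196 196 197 196 196 195 197 197 197 196 189 174
  172 167 164 160 162 165 165 164 169 179 186 186 187 188 188 191 198 206
  209 209 209 209]
 [196 194 195 197 197 197 196 197 197 196 196 197 197 189 171 163 138  96
   88  68  59  44  55  70  71  79 104 132 152 161 177 188 191 197 204 209
  209 209 209 209]
 [196 196 196 196 197 198 197 197 197 197 197 189 169 140  86  55  26  21
   20  21  22  23  23  24  25  26  28  38  57  86 129 172 196 204 208 208
  208 208 209 209]
 [197 197 196 196 196 197 197 198 198 197 188 151  82  34  21  19  20  20
   20  20  22  22  23  24  24  26  26  26  28  32  51 114 176 198 208 207
  208 209 209 209]
 [198 198 197 196 197 197 197 198 197 186 142  75  20  19  19  20  20  20
   21  22  23  22  23  2
[... 2375 characters left out ...]
  16  76 164
  203 195 188 186]
 [198 198 197 197 198 199 199 199 163  34  21  22  21  21  21  26  36  40
   36  30  30  31  31  33  35  36  37  31  21  18  18  17  17  16  93 174
  196 188 186 186]
 [196 198 199 199 200 200 199 199 169  65  21  21  21  21  20  20  20  19
   18  20  21  21  21  20  20  19  19  19  19  18  18  17  16  16 104 179
  188 186 185 186]
 [198 199 200 199 200 199 199 198 173  83  22  21  21  21  21  20  20  20
   20  19  20  19  19  19  19  19  19  19  18  17  18  17  16  15 116 188
  185 185 185 185]
 [198 198 198 198 199 198 198 197 176 100  21  22  21  21  20  21  23  29
   33  32  34  32  27  19  19  19  18  18  18  18  18  17  16  22 118 186
  184 185 185 183]]
```

View pics/cmp2.png

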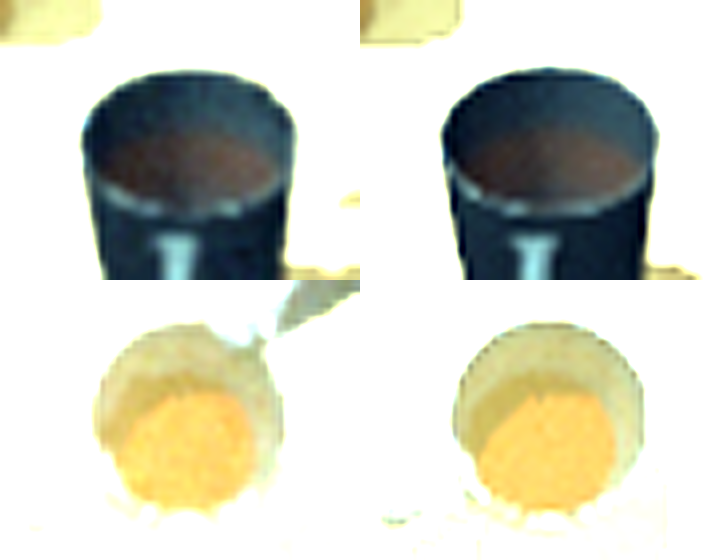

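```bash
python3 - <<'E'
from h import *
a=np.load('avg2.npz');m=np.array([.6085,-.060])
D={}
for n,bx in(('scene',(230,150,280,200)),('top',(260,135,310,185))):
    im=np.clip((a[n]-10)*4,0,255).astype('uint8')
    d=[(proj(n,circ(m,r,z)),c) for r,z,c in((.044,.106,(255,0,255)),(.0286,.006,(0,255,0)),(.0325,.04,(255,255,0)),(.0365,.075,(255,0,0)))]
    crop(n,bx,8,f'pics/{n}_ov.png',im,d)
cv2.imwrite('pics/ov.png',np.hstack([cv2.imread('pics/scene_ov.png'),cv2.imread('pics/top_ov.png')]))
E
```

```text
(no output)
```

View pics/ov.png

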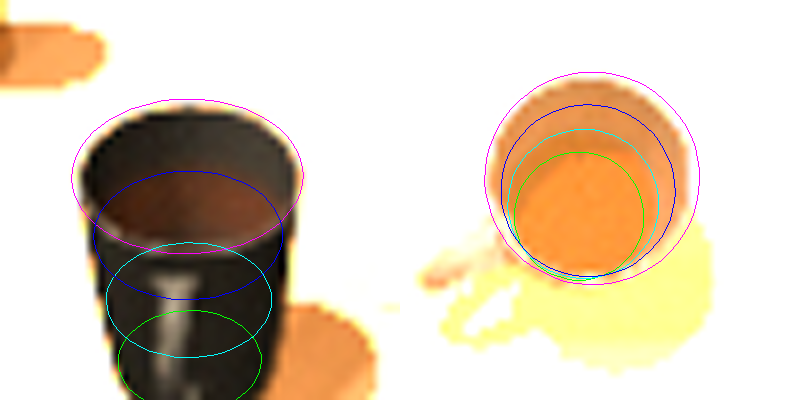

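```bash
python3 - <<'E'
from h import *
a=np.load('avg2.npz')
s=np.clip(a['scene'][60:200,250:380]*1.6,0,255).astype('uint8');t=np.clip(a['top'][120:220,280:400]*1.15,0,255).astype('uint8')
cv2.imwrite('pics/ds.png',cv2.resize(s,None,fx=4.2,fy=4.2,interpolation=cv2.INTER_CUBIC));cv2.imwrite('pics/dt.png',cv2.resize(t,None,fx=6,fy=6,interpolation=cv2.INTER_CUBIC))
E
```

```text
(no output)
```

View pics/ds.png

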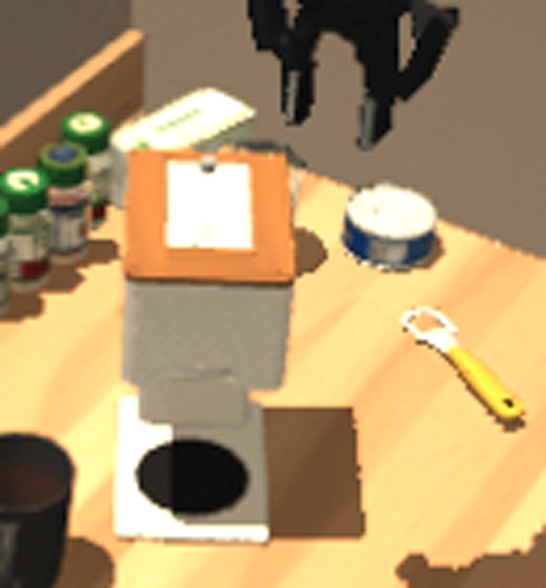

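View pics/dt.png

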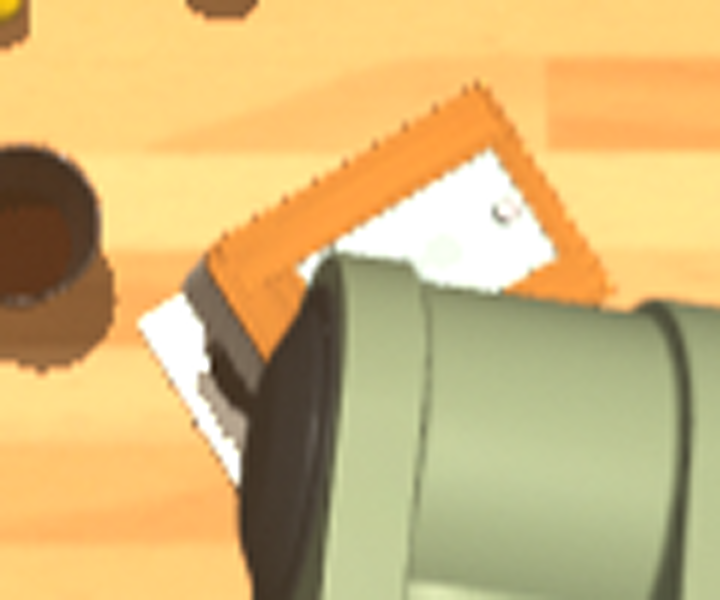

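```bash
python3 - <<'E'
from h import *
a=np.load('avg2.npz')
s=cv2.resize(a['scene'][285:345,205:255],None,fx=8,fy=8,interpolation=cv2.INTER_CUBIC);t=cv2.resize(a['top'][205:250,130:190],None,fx=6.6,fy=10.67/1.0*1.0,interpolation=cv2.INTER_CUBIC)
s=np.clip(s*1.3,0,255);t=np.clip(t*1.3,0,255)
t=t[:480]
cv2.imwrite('pics/pink.png',np.hstack([s,t]).astype('uint8'))
i=cv2.imread('pics/top0.png');print('mug0 floor',i[192,203],i[190,205],'wall',i[185,190],'pink floor',i[228,156],i[226,158],'wall',i[222,150])
E
```

```text
mug0 floor [20 48 84] [25 54 85] wall [34 50 76] pink floor [202 185 249] [203 184 249] wall [ 71  70 130]
```

View pics/pink.png

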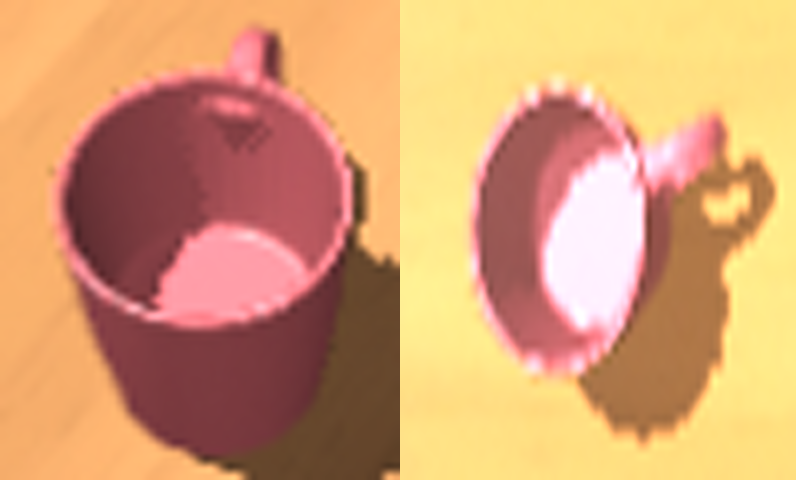

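```bash
python3 - <<'E'
from h import *
a=np.load('avg2.npz')['top']
b=cv2.resize(cv2.imread('pics/top_f.png'),(512,384),interpolation=cv2.INTER_AREA).astype(float)
up=lambda x:cv2.GaussianBlur(cv2.resize(cv2.resize(x,(768,576)),(512,384),interpolation=cv2.INTER_AREA) if x is a else x,(0,0),.8)
A=up(a)[140:175,262:305];Bf=up(b)[140:175,262:305]
ga=A.mean(2).astype('float32');gb=Bf.mean(2).astype('float32')
mask=np.ones(ga.shape,'uint8')*255; mask[:14,18:]=0
W=np.eye(2,3,dtype='float32')
cc,W=cv2.findTransformECC(np.clip(ga,0,120),np.clip(gb,0,120),W,cv2.MOTION_TRANSLATION,(3,200,1e-6),mask,3)
print(cc,W)
Bw=cv2.warpAffine(Bf,W,(43,35),flags=cv2.INTER_LINEAR|cv2.WARP_INVERSE_MAP)
d=(A-Bw).mean(2)
print(np.round(d[6:30,8:34]).astype(int))
E
```

```text
0.9857329879561695 [[1.     0.     0.0473]
 [0.     1.     0.0665]]
[[ -8  -8  -6  -3  -1   0  -1  -1  -1   0  -1  -1  -1  -1  -1  -2  -6 -12
  -11   6  38  67  86 100 115 119]
 [ -8  -6  -2   4   5   4   1  -1  -1  -1  -1  -1  -1  -1  -1  -2  -4  -7
   -8  -3  12  36  62  80  90  87]
 [ -7  -4   3   9   7   3   0  -1  -1  -1  -1  -1  -1  -1  -2  -2  -2  -3
   -3  -2   3  14  30  39  41  39]
 [ -5   1   7   9   4   0  -2  -1  -1  -1  -1  -1  -1  -1  -1  -2  -2  -1
    0   0   2   5   8   7   4   5]
 [  0   9  11   6   1  -2  -2  -2  -2  -2  -2  -1  -1  -1  -1  -1  -1   0
    0   1   1   1   0  -5 -11 -10]
 [  4  13  11   3  -1  -2  -1  -1  -2  -2  -2  -1  -1   0  -1  -1  -1   0
    0   0   0   0   0  -6 -15 -20]
 [  5  11   6   0  -2  -2   0   0  -1  -1  -1  -1  -1   0  -1  -1  -1   0
   -1  -1  -1   0   0  -5 -16 -26]
 [  7   9   3  -2  -3  -2  -1   0  -1  -1  -1  -1  -1  -1  -1  -1  -1  -1
   -1  -1  -1   0   0  -3 -11 -22]
 [ 11  10   2  -2  -3  -2  -1  -1  -1  -1  -1  -1  -1  -1  -1  -1  -1  -1
   -1  -1   0   0   1   0  -5 -12]
 [ 10   9   1  -3  -3  -2  -2  -2  -1  -1  -2  -2  
[... 884 characters left out ...]
-1  -1  -1
   -1  -1  -1   0   0   1   1  -2]
 [-11  -7  -6  -4  -5  -5  -3  -3  -2  -2  -2  -2  -2  -1  -1  -1  -1  -1
   -1  -1   0   0   1   3   1  -2]
 [-10  -7  -5  -4  -4  -4  -2  -2  -2  -2  -2  -2  -2  -2  -1  -1  -1  -1
   -1  -1  -1  -1   1   2   0  -3]
 [ -8  -6  -4  -3  -1  -1  -1  -1  -2  -2  -2  -2  -2  -2  -2  -2  -1  -2
   -2  -3  -3  -2   0   0  -2  -4]
 [ -7  -5  -3  -2  -1   0  -2  -3  -3  -3  -3  -3  -3  -3  -3  -2  -3  -3
   -4  -4  -4  -3  -2  -2  -4  -4]
 [ -4  -4  -2  -2  -1  -1  -3  -5  -7  -5  -4  -5  -6  -6  -4  -3  -4  -5
   -5  -5  -4  -4  -3  -4  -4  -4]
 [  0  -3  -2   0   1   0  -4  -6  -8  -7  -6  -7  -8  -8  -6  -4  -4  -5
   -5  -5  -5  -5  -4  -4  -4  -4]]
```

```bash
python3 - <<'E'
from h import *
p,r,o=cur()
rel([.28,-.48,.40],tool(-55))
E
```

```text
0.004 0.959 0.002 -150 20 -330  rows>=8.7
```

Call:
send_rows:
  series: "0 0.96 0 -150 20 -330 0.5;0 0.96 0 -150 20 -330 0.5;0 0.96 0 -150 20 -330 0.5;0 0.96 0 -150 20 -330 0.5;0 0.96 0 -150 20 -330 0.5;0 0.96 0 -150 20 -330 0.5;0 0.96 0 -150 20 -330 0.5;0 0.96 0 -150 20 -330 0.5;0 0.96 0 -150 20 -330 0.5;0 0.96 0 -150 20 -330 0.5;0 0.96 0 -150 20 -330 0.5"

```text
clock: 26.85
position: [0.2794, -0.4813, 0.3994]
tool_rot: [-1.574, -0.002, -0.963]
force: [0.5, 0.3, -0.3]
grip_width: 0.0426
```

```bash
python3 - <<'E'
from h import *
p,r,o=cur(); print(p,o['clock'],o['force'])
a={n:sum(cams.grab_frame(n)[:,:,::-1].astype(float) for _ in range(12))/12 for n in('top','scene')}
np.savez('avg3.npz',**a)
for n in a: cv2.imwrite(f'pics/{n}_av.png',a[n].astype('uint8'))
z={n:cv2.imread(f'pics/{n}0.png').astype(float) for n in a}
f=lambda x,l,g,k:cv2.resize(np.clip((x-l)*g,0,255).astype('uint8'),None,fx=k,fy=k,interpolation=cv2.INTER_CUBIC)
w=lambda im:f(im[140:185,320:375],170,3.2,7)
cv2.imwrite('pics/win.png',np.hstack([w(z['top']),w(a['top'])]))
w=lambda im:f(im[80:200,262:342],10,1.8,4.8)
cv2.imwrite('pics/dsc.png',np.hstack([w(z['scene']),w(a['scene'])]))
w=lambda im:f(im[135:215,290:380],10,1.5,4.4)
cv2.imwrite('pics/dtc.png',np.hstack([w(z['top']),w(a['top'])]))
E
```

```text
[ 0.2794 -0.4813  0.3994] 26.85 [ 0.5494  0.2977 -0.307 ]
```

View pics/win.png

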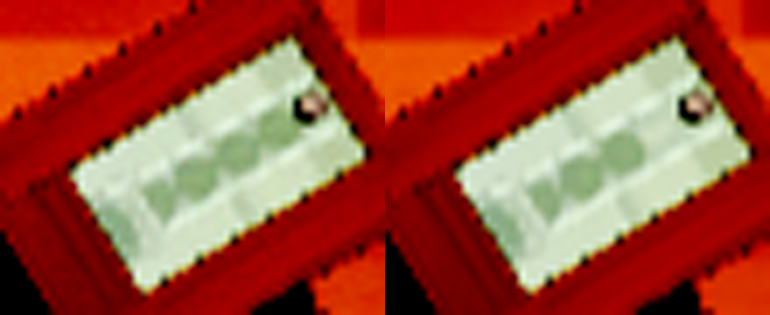

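View pics/dsc.png

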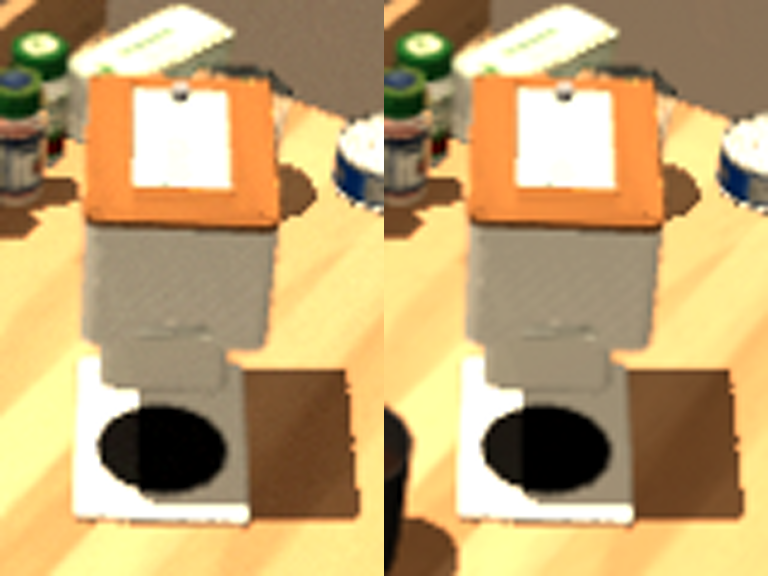

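View pics/dtc.png

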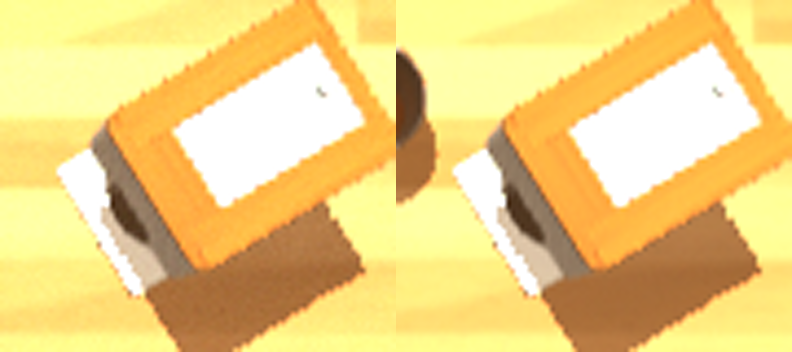

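```bash
python3 - <<'E'
from h import *
a=np.load('avg3.npz');t=cv2.GaussianBlur(a['top'],(0,0),.6)
hue=(t[...,2]/t[...,0])
print(np.round(hue[141:174,264:300]*10).astype(int))
E
```

```text
[[22 22 22 ... 22 22 22]
 [22 22 22 ... 22 22 22]
 [22 22 22 ... 22 22 22]
 ...
 [25 26 26 ... 26 26 26]
 [26 26 26 ... 26 26 26]
 [26 26 26 ... 26 26 26]]
```

```bash
python3 - <<'E'
from h import *
a=np.load('avg3.npz')
def up(n,bx,k):
    t=cv2.resize(cv2.GaussianBlur(a[n],(0,0),.5)[bx[1]:bx[3],bx[0]:bx[2]],None,fx=k,fy=k,interpolation=cv2.INTER_CUBIC)
    h=np.clip((t[...,2]/np.maximum(t[...,0],1)-1)*110,0,255).astype('uint8')
    g=np.clip((t.mean(2)-15)*5,0,255).astype('uint8')
    return cv2.merge([h]*3),cv2.merge([g]*3)
m=np.array([.6085,-.060]);k=9
rows=[]
for n,bx in(('top',(263,138,305,170)),('scene',(232,152,274,184))):
    h,g=up(n,bx,k)
    for im in(h,):
        for r,z,c in((.0286,.006,(0,255,0)),(.0315,.035,(255,255,0)),(.039,.106,(255,0,255))):
            p=(proj(n,circ(m,r,z))-[bx[0],bx[1]]+.5)*k-.5
            cv2.polylines(im,[np.round(p).astype(int).reshape(-1,1,2)],False,c,1)
    rows.append(np.hstack([h,g]))
cv2.imwrite('pics/hue.png',np.vstack(rows))
E
```

```text
(no output)
```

View pics/hue.png

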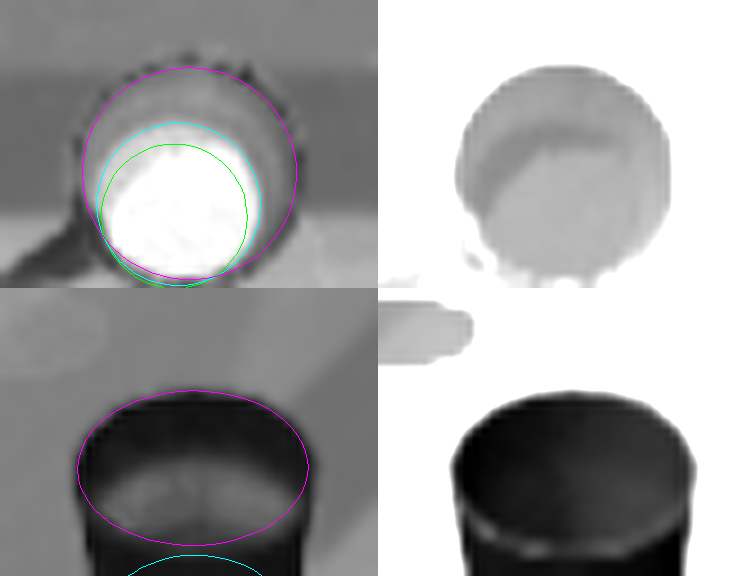

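```bash
python3 - <<'E'
from h import *
a=np.load('avg3.npz')['top'];z=cv2.imread('pics/top0.png').astype(float)
for nm,lo,hi in(('yellow',(0,150,180),(90,255,255)),('green',(60,90,40),(110,150,100))):
    for im in(z,a):
        m=cv2.inRange(im.astype('uint8'),lo,hi)[150:200,180:240]; print(nm,cv2.moments(m,True)['m00'],*(np.argwhere(m).mean(0)+[150,180]))
o=monitor.observe();print(o['clock'],o['force'])
bot.job_done()
E
```

```text
yellow 461.0 165.7245119305857 207.23427331887203
yellow 452.0 165.5287610619469 207.72566371681415
green 5.0 188.0 226.4
green 5.0 188.6 224.0
28.05 [-0.3267  0.337  -1.0148]
the job is handed in; nothing more can be done
```

I handed the job in at 28 s. Every check fits a finished job except one: I never saw the tea ball inside the mug.

**What I did:**
- I lifted the dark mug by its rim from between the jars. I set it down with its handle turned the way the dispenser faces, then moved it once more so the hand would clear the jam jar.
- I took the handle with the hand leaning 45° back and raised the mug under the dispenser. The plate's force appeared at about the expected height, and I pushed it up about 14 mm by the arm's height reading. I held it there, then lowered it at about 17 mm/s.
- I stood the mug on the worktop at about (0.61, −0.06), roughly 170 mm from the outlet axis, opened the hand and drew the arm away.

**Last checks that agreed:**
- **Ball released:** the track window showed four balls before the stroke and three after, with the row moved up by one. No stray ball showed on the worktop or on the dispenser's foot and mat.
- **Plate home:** the plate force was gone once I had lowered the mug, and the dispenser looks as it did at the start.
- **Mug and jars:** the mug stands upright and clear of the dispenser, and both jars look unmoved.
- **Arm:** it is well clear of everything, with wrist force within its noise.

**Check that disagreed:** the averaged top view showed no ball, and no difference from the view before the stroke. The mug's inside looks plain brown, with what seems to be a surface about 35 mm up that could hide a 20 mm ball. That the ball is in the mug is inferred from the track and from finding no ball anywhere else. Wrist-force noise was too large to show its 0.1 N weight.

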